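# Dig out the clamp key and tighten the rack clamp

### The job

The key of the rack clamp lies at the bottom of the grey bin under loose things: first move everything that lies over it into the aluminium tray, then lift the key out. With the key's tip through the slot in the front of the clamp, advance the star wheel tooth by tooth towards the robot's right until you feel the clamp come to its firm stop, without forcing it. Then lay the key back flat in the well of the bin, leave the loose things in the tray, and leave everything else undisturbed.

Things in the scene. Friction and masses are not known exactly. Their poses are not given: they have to be found in the camera images.
- key_bin: grey open bin fixed to the counter, 160 (x) x 260 (y) x 46 mm high, walls 5 mm; origin at the centre of its underside. Ledges with tops 30 mm above the counter run along both long sides; between them, within 37 mm of the middle (x), is a well 250 mm long (y), its floor at 4 mm. The key lies along the well, the loose things flat across the ledges over it
- sort_tray: open aluminium tray fixed to the counter, 170 (x) x 260 (y) mm, rim 24 mm high, walls and floor 4 mm; origin at the centre of its underside. Bin and tray stand left and right of the middle, either way round
- key_centre (a point): the clamp key: black block handle 18 (x) x 60 (y) x 22 mm (z) with a round steel shank, 6 mm in diameter, that runs on along its +y for 65 mm from the end of the handle; this point is the centre of the handle, on the axis of the shank, so the tip is 95 mm from it along +y. 90 g. It starts in the well, its tip towards the bin's +y
- slide_box_centre (a point): flat green and white box of slides, 70 (x) x 100 (y) x 24 mm, 130 g; this point is its centre. Always there, over the key's handle
- stapler_centre (a point): small dark blue stapler, 28 (x) x 102 (y) x 34 mm, about 120 g; this point is its centre. May be absent
- marker_red_centre (a point): slim six-sided marker pen with a red cap, 11 (x) x 140 (y) x 12 mm; this point is its centre. May be absent
- marker_black_centre (a point): slim six-sided black marker pen, 11 (x) x 140 (y) x 12 mm; this point is its centre. May be absent
- slot_mouth (a point): centre of the slot in the upright front face of the white clamp housing (110 mm wide, 120 mm tall, clear cover on top), 90 mm above the counter, in the outer plane of the face; +x points into the housing, +y to the left along the face. The slot is 68 mm wide (y) and 16 mm high, the face 5 mm thick
- wheel_centre (a point): centre of the star wheel behind the slot and level with it, 44 mm straight behind slot_mouth; turns with the wheel about its upright axis. 8 straight radial teeth, 4 mm thick and 10 mm high, reach from the hub (radius 24 mm) to radius 36 mm. A tip 17 mm beyond the face is well between two teeth and clear of the hub; draw it out before going back for the next tooth
- star_wheel (a joint): wheel angle; grows as the teeth at the slot move to the right (-y of slot_mouth), which tightens: a jaw creeps 3.6 mm per rad to the white rack on the right. At 0 and every 0.785 rad a tooth points straight out at the slot's middle. Light friction (1.5 N at a tooth); stays where left. Starts 2.4 to 3.6 rad short of the firm stop, where it turns no further
- reagent_bottle: small brown dropper bottle with a blue cap, 34 x 34 x 68 mm, standing by the clamp; not part of the job
- tape_roll: roll of tape lying flat, 63 x 63 x 18 mm; not part of the job
- round_tin: round tin with a green lid, 63 x 63 x 26 mm; not part of the job
- rack_clamp: the clamp, fixed to the counter; origin under slot_mouth at counter height, same axes. Its bed, jaw, rack and fence reach 145 mm to the right (-y), 68 mm high
- wheel_key: the same key; origin under the centre of the handle, 11 mm below key_centre
- slide_box: the same slide box; origin at the centre of its underside
- stapler: the same stapler; origin at the centre of its underside
- marker_red: the same marker red; origin at the centre of its underside
- marker_black: the same marker black; origin at the centre of its underside

How it is judged:
By the outcome, as a careful person would: the job done as asked, in the order asked, and still so for the second after the job is handed in, with the robot touching nothing.
Of stapler, marker_red, marker_black only 1 to 3 are there at a start; the rules pass over those that are not, and their reading is None.
At some moment in a run one of slide_box, stapler, marker_red, marker_black may be knocked a few centimetres aside while the robot is not near it.
Once in a run the grip may slacken for a moment while it holds something.
It also fails if it takes over 208 s, if anything falls off the work surface, if the arm or the gripper's body presses on something with over 40 N, if the wrist force passes 120 N, or if a joint passes its speed limit or range.

### The arm

A 6-joint arm with a two-finger parallel gripper is mounted at the origin on a cart in front of the work surface, level with it; the furniture and walls round the work are solid. World frame = base frame: x ahead of the robot, y to its left, z up, the work surface at z = 0. Lengths are in m, angles in rad, forces in N, time in s.
With the tool pointing down it reaches from about 0.25 to 0.725 m from the base axis. Payload 4 kg.
Tool frame: the origin (TCP) lies midway between the tips of the shut fingers; the grasp point (between the pads) lies 19 mm behind it; z points along the fingers, y is the direction in which the jaws open and shut (so a half turn about z gives the same grasp; the last joint's range is limited). The gripper opens to 85 mm and grips with 20 to 120 N. Pads are 22 mm wide; open, the fingers measure 114 mm over their backs; the gripper's body (76 mm by 85 mm) begins 54 mm behind the grasp point. The pads swing forward as they close: fully open they stand 13 mm farther back than shut.
Start: joints at [-1.202, 0.241, 0.005, 1.335, 0, 1.571], TCP at [0.18, -0.466, 0.231] pointing down, gripper open.
Joint ranges: [-2.72, 2.72], [-1.05, 1.87], [-1.09, 1.28], [-1.99, 2.15], [-1.42, 1.44], [-3.14, 3.14]. Speed limits (rad/s): [2.79, 2.79, 3.14, 3.14, 3.14, 3.14].

### API

Orientations are given as a unit quaternion [x, y, z, w].
In Python, from workcell import get_obs, camera, camera_model, job_done, masks_of gives the robot as it stands.
- The arm moves only by the tool jog_arm, never from a script. Its argument "deltas" is a list that holds one entry, the list of rows, each a list of 7 numbers: the shift along the tool's x, y, z in mm, then the turn, a rotation vector about the tool's x, y, z in degrees, then the finger opening in mm, from 0 to 85.4. A call has 1 to 5 rows; each row shifts and turns the pose as measured when the row begins, along the tool's axes as they then stand; what a row does not reach is not made up. A row lasts 1/10 s, in which the tool goes at most 50 mm and 8.59 degrees, less where a joint would pass 70% of its speed; a pose out of reach is approached as far as the arm can. A call with a gripper value outside its range is refused whole. The fingers move at their own pace and stop on an object; the grip force is fixed at half the most. Time passes only in rows, so rows that do not move let the fingers close. It gives the time, the measured TCP pose, the force and the opening at its end, in the units of the state.
- get_obs(): the state, without advancing time (a new reading comes with each control period).
- camera(name): name is "scene" or "top" or "wrist"; returns the picture (420x560x3 uint8, red, green, blue); there is no depth.
- camera_model(name): a dict with "fovy" (degrees; the focal length in pixels is half the picture's height over the tangent of half this angle, whatever the lens; pixels are square), "cx", "cy" (the principal point, pixels), "pose" (4x4, takes a point from camera to world coordinates); the wrist camera has in their place "T_tool_cam" (4x4, takes a point from camera to tool coordinates, whose origin is the TCP and whose axes are the flange's). Camera axes: x right, y down, z forward; pixel columns grow to the right and rows downward; lengths in m; the calibration is good to about 2 mm. A picture is of the moment at which its call begins: read the wrist's pose just before it. camera_model takes no time and is no camera call.
- job_done(): hands the job in, once; it reports no verdict.
Trained networks look in the newest picture that a camera, given by its name, has taken for a name from the list of things; names that differ only in an ending like _2 or _b are one class to them, and where a whole thing is asked for, a point or a joint stands for the part that bears it (a point fixed in the world has none). Each returns a list of dicts, best first, with "conf" (0 to 1); they miss things now and then, are a little off and sometimes report something else, mostly with a low value. They report only what shows in the picture. A call takes as long as a camera call.
- masks_of(target, camera): "pixels" (420x560 bool, what is visible of it) and "at" ([column, row] in pixels, amid what is visible of it).
The state is a dict: "clock": time; "joint_pos": joint angles; "joint_vel": joint speeds; "tau": joint torques, N m; "eef_pos": TCP position; "tool_rot": TCP orientation; "ft_force": force on the tool from outside, world axes, zero at the start; "ft_torque": the same for the moment, N m; "grip_width": finger opening in m.
Only numpy, scipy, OpenCV 4.12 (cv2) and the standard library are available. Lean on these libraries where they do the work, as an engineer would, in place of code of your own. Each camera call takes 0.05 s, during which the arm holds its last target. There are 200 camera calls.

## Working session

There is one attempt and no reset: what is moved stays moved. The work goes in short steps, Python scripts to look and compute and a tool call to move; the robot and the scene stay as the last step left them, time stands still between calls to the robot, and variables do not carry over. Pictures are saved under pics/ and viewed, about 12 in all and at most 16, crops included, and the job is handed in when it is done.

Besides the shell and the picture viewer there is one more tool, called after "Request:" as name(argument=value, ...), one argument or row to a line, values as JSON. jog_arm: Moves the arm, as the interface text tells. Its arguments: {"type":"object","properties":{"deltas":{"type":"array"}},"required":["deltas"]}

```bash
ls; mkdir -p pics; python3 - <<'E'
from workcell import *
import cv2,numpy as np
o=get_obs(); print(o)
for c in("scene","top"):
    im=camera(c); cv2.imwrite(f"pics/{c}0.png",im[:,:,::-1])
    m=camera_model(c); print(c,m)
    for t in("key_bin","sort_tray","wheel_key","slide_box","stapler","marker_red","marker_black","rack_clamp","reagent_bottle","tape_roll","round_tin"):
        for r in masks_of(t,c)[:2]: print(t,round(r["conf"],2),np.round(r["at"],1),r["pixels"].sum())
print(camera_model("wrist"))
E
```

```text
pics
{'clock': 0.0, 'joint_pos': array([-1.20199616e+00,  2.41398675e-01,  3.71271154e-03,  1.33518248e+00,
       -3.80407628e-06,  1.57081664e+00]), 'joint_vel': array([ 1.68613038e-04, -4.10332498e-04,  6.68847067e-04,  1.60685878e-04,
       -3.63092402e-05, -1.56848829e-03]), 'tau': array([ 4.13234156e-04, -3.72318435e+01,  2.52406597e+01,  1.69592845e-02,
       -1.35096388e-04, -8.45767147e-06]), 'eef_pos': array([ 0.18001978, -0.46579228,  0.2304157 ]), 'tool_rot': array([ 9.83047761e-01,  1.83346740e-01, -1.91848098e-04, -1.01814062e-03]), 'ft_force': array([-0.74244179, -0.23671045,  0.59533593]), 'ft_torque': array([-0.04183741, -0.03945724,  0.00207314]), 'grip_width': 0.08519419945885137}
scene {'fovy': 49.05404999061665, 'cx': 278.24096144827126, 'cy': 205.81474076700638, 'pose': array([[-0.87190081, -0.37077638,  0.31986536,  0.19048265],
       [-0.48945088,  0.6397817 , -0.59255144,  0.5512067 ],
       [ 0.01506007, -0.67320447, -0.73930301,  0.9434413 ],
       [ 0.        ,  0.        ,  0.        ,  1.        ]])}
key_bin 0.57 [246.1 315.1] 6440
sort_tray 0.8 [35
[... 734 characters left out ...]
box 0.57 [392.6 173.7] 364
stapler 0.81 [193.2 221.9] 425
marker_black 0.73 [162.5 213.4] 224
rack_clamp 0.62 [334.9 164.4] 2815
reagent_bottle 0.65 [227.4 158.3] 130
tape_roll 0.88 [391.2 171.4] 374
round_tin 0.83 [421.3 194.1] 388
round_tin 0.71 [162.4 214.1] 136
{'fovy': 67.68599779305404, 'cx': 276.9432064244016, 'cy': 210.72353223861958, 'T_tool_cam': array([[ 4.80868800e-04, -9.46607655e-01, -3.22387525e-01,
         8.28328644e-02],
       [ 9.99999757e-01,  2.92584372e-04,  6.32487490e-04,
         7.92656431e-04],
       [-5.04391948e-04, -3.22387751e-01,  9.46607566e-01,
        -1.43902508e-01],
       [ 0.00000000e+00,  0.00000000e+00,  0.00000000e+00,
         1.00000000e+00]])}
```

```bash
cat > h.py <<'E'
from workcell import *
import cv2,numpy as np
from scipy.spatial.transform import Rotation as R
def cam(c):
    m=camera_model(c); f=210/np.tan(np.radians(m["fovy"]/2))
    if c=="wrist":
        o=get_obs(); T=np.eye(4); T[:3,:3]=R.from_quat(o["tool_rot"]).as_matrix(); T[:3,3]=o["eef_pos"]; P=T@m["T_tool_cam"]
    else: P=m["pose"]
    return f,m["cx"],m["cy"],P
def px2w(K,uv,z):
    f,cx,cy,P=K; d=P[:3,:3]@np.array([(uv[0]-cx)/f,(uv[1]-cy)/f,1]); s=(z-P[2,3])/d[2]; return P[:3,3]+s*d
def w2px(K,p):
    f,cx,cy,P=K; q=P[:3,:3].T@(np.asarray(p)-P[:3,3]); return np.array([f*q[0]/q[2]+cx,f*q[1]/q[2]+cy])
def rect(K,mask,z):
    c=cv2.findContours(mask.astype(np.uint8),0,2)[0]; c=max(c,key=cv2.contourArea)[:,0,:]
    w=np.array([px2w(K,p,z)[:2]*1000 for p in c],np.float32); r=cv2.minAreaRect(w); return r
def tool():
    o=get_obs(); Rm=R.from_quat(o["tool_rot"]).as_matrix(); return o["eef_pos"]*1000,Rm,o
def show(): 
    p,Rm,o=tool(); x=Rm[:,0]; print("t",round(o["clock"],2),"tcp",np.round(p,1),"xaxis yaw",round(np.degrees(np.arctan2(x[1],x[0])),1),"z",np.round(Rm[:,2],3),"q",np.round(o["joint_pos"],2),"F",np.round(o["ft_force"],1),"w",round(o["grip_width"]*1000,1))
def down(p,yaw):
    """delta (mm, rotvec deg) from now to tool-down pose at p with tool x-axis at yaw (deg)"""
    c,s=np.cos(np.radians(yaw)),np.sin(np.radians(yaw)); go(p,np.array([[c,s,0],[s,-c,0],[0,0,-1.]]))
def go(p,G):
    q,Rm,o=tool(); print("delta tool",np.round(Rm.T@(np.array(p)-q),1),"rot",np.round(np.degrees(R.from_matrix(Rm.T@G).as_rotvec()),1))
E
python3 - <<'E'
from h import *
a=cv2.imread("pics/top0.png");b=cv2.imread("pics/scene0.png")
cv2.imwrite("pics/t0c.png",cv2.resize(a[100:330,110:480],None,fx=2.1,fy=2.1,interpolation=2))
cv2.imwrite("pics/s0c.png",cv2.resize(b[110:400,150:450],None,fx=2,fy=2,interpolation=2))
K=cam("top");camera("top")
for n,z in(("key_bin",.046),("sort_tray",.024),("slide_box",.054),("stapler",.064),("marker_black",.042),("reagent_bottle",.068),("round_tin",.026),("tape_roll",.018)):
    for m in masks_of(n,"top")[:1]: print(n,rect(K,m["pixels"],z))
E
```

```text
key_bin ((476.7750244140625, 109.59516906738281), (266.73834228515625, 181.11680603027344), 82.22624206542969)
sort_tray ((423.2263488769531, -291.21978759765625), (262.72882080078125, 174.7310028076172), 88.4263916015625)
slide_box ((470.31231689453125, 48.037269592285156), (77.09496307373047, 102.66399383544922), 85.00064849853516)
stapler ((480.9316711425781, 128.722900390625), (35.08903884887695, 100.65242767333984), 79.41029357910156)
marker_black ((494.1365661621094, 208.81085205078125), (10.689424514770508, 138.62901306152344), 82.71402740478516)
reagent_bottle ((645.278076171875, 32.169620513916016), (35.49211120605469, 31.245594024658203), 46.405303955078125)
round_tin ((574.0165405273438, -516.4097290039062), (59.72617721557617, 65.15401458740234), 1.3045521974563599)
tape_roll ((477.673583984375, 117.06686401367188), (274.0325927734375, 181.67161560058594), 82.0081558227539)
```

View pics/t0c.png

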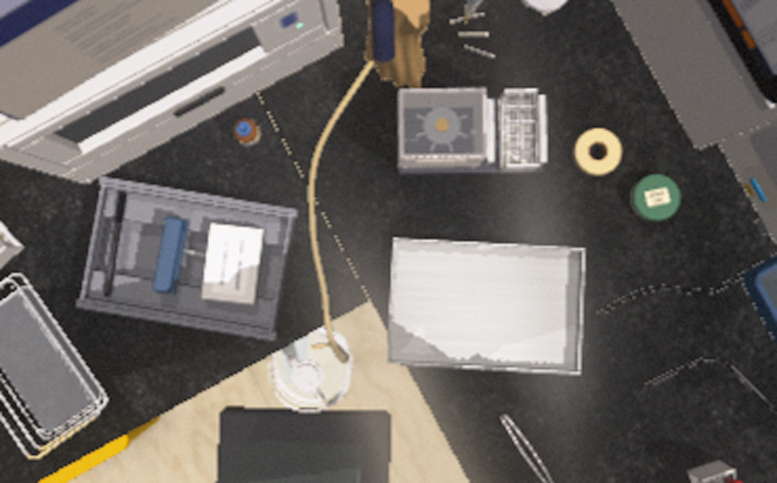

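View pics/s0c.png

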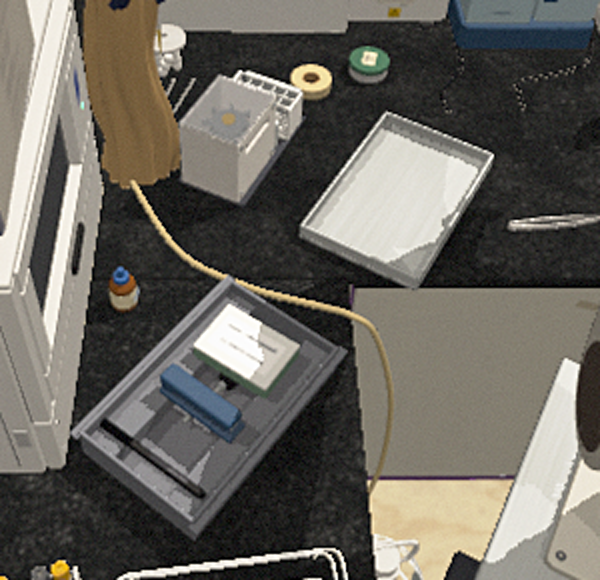

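The top view shows the bin on the left with the slide box, stapler and black marker across it. The tray is on the right, and the clamp sits behind the tray at crop (443,130), facing the robot. There is no red marker in view.

```bash
python3 - <<'E'
from h import *
K=cam("top")
f=lambda u,v,z: print((u,v),np.round(px2w(K,(110+u/2.1,100+v/2.1),z)*1000))
for p in((398,88),(488,88),(488,162),(398,162)): f(*p,.120)
show(); down((470,48,200),-7)
down((423,-291,200),-7)
E
```

```text
(398, 88) [ 695. -166.  120.]
(488, 88) [ 698. -279.  120.]
(488, 162) [ 604. -281.  120.]
(398, 162) [ 602. -168.  120.]
t 1.65 tcp [ 180.3 -466.4  231.3] xaxis yaw 21.1 z [ 0. -0. -1.] q [-1.2   0.24  0.01  1.34  0.    1.57] F [-0.1  0.8  0.6] w 85.3
delta tool [ 455.7 -375.4   31.3] rot [ 0.  -0.  28.1]
delta tool [289.6 -76.1  31.3] rot [ 0.  -0.  28.1]
```

Request:
jog_arm(
  deltas=[
    [[38,-30,0,0,0,7,85],[38,-30,0,0,0,7,85],[38,-30,0,0,0,7,85],[38,-30,0,0,0,7,85],[30,-38,0,0,0,0,85]],
  ],
)

```text
clock: 2.15
eef_pos: [0.3369, -0.294, 0.2308]
tool_rot: [0.998, -0.066, 0.001, 0.002]
ft_force: [0.9, -0.4, 0.8]
grip_width: 0.0849
```

```bash
python3 -c "
from h import *
show();down((470,48,200),-7)"
```

```text
t 2.15 tcp [ 336.9 -294.   230.8] xaxis yaw -7.6 z [ 0.001 -0.003 -1.   ] q [-0.72  0.13 -0.13  1.31 -0.    2.56] F [ 0.9 -0.4  0.8] w 84.9
delta tool [  86.8 -356.6   29.9] rot [ 0.2 -0.1 -0.6]
```

Request:
jog_arm(
  deltas=[
    [[17,-50,0,0,0,0,85],[17,-50,0,0,0,0,85],[17,-50,0,0,0,0,85],[17,-50,0,0,0,0,85],[17,-50,0,0,0,0,85]],
  ],
)

```text
clock: 2.65
eef_pos: [0.4495, -0.0698, 0.2311]
tool_rot: [0.998, -0.067, 0.003, 0.002]
ft_force: [1.2, -0.7, 0.1]
grip_width: 0.0849
```

Request:
jog_arm(
  deltas=[
    [[0,0,0,0,0,-8.5,85],[0,0,0,0,0,-8.5,85],[0,0,0,0,0,-8.5,85],[0,0,0,0,0,-8.5,85],[0,0,0,0,0,-8.5,85]],
  ],
)

```text
clock: 3.15
eef_pos: [0.4527, -0.0609, 0.2311]
tool_rot: [0.952, 0.306, 0.003, 0.003]
ft_force: [-0.6, -0.2, -0.6]
grip_width: 0.0847
```

Request:
jog_arm(
  deltas=[
    [[0,0,0,0,0,-8.5,85],[0,0,0,0,0,-8.5,85],[0,0,0,0,0,-8.5,85],[0,0,0,0,0,-8.5,85],[0,0,0,0,0,-8.5,85]],
  ],
)

```text
clock: 3.65
eef_pos: [0.4527, -0.0606, 0.2313]
tool_rot: [0.774, 0.633, 0.002, 0.004]
ft_force: [-0.0, 0.6, -1.2]
grip_width: 0.0848
```

Request:
jog_arm(
  deltas=[
    [[0,0,0,0,0,-8.5,85],[0,0,0,0,0,-8.5,85],[0,0,0,0,0,-8.5,85],[0,0,0,0,0,-8.5,85],[0,0,0,0,0,-8.5,85]],
  ],
)

```text
clock: 4.15
eef_pos: [0.4527, -0.0606, 0.2315]
tool_rot: [0.488, 0.873, 0.0, 0.004]
ft_force: [0.1, 0.2, 0.2]
grip_width: 0.0848
```

Request:
jog_arm(
  deltas=[
    [[0,0,0,0,0,-8.5,85],[0,0,0,0,0,-8.5,85],[0,0,0,0,0,-8.5,85],[0,0,0,0,0,-8.5,85],[0,0,0,0,0,-8.5,85]],
  ],
)

```text
clock: 4.65
eef_pos: [0.4528, -0.0605, 0.2318]
tool_rot: [0.135, 0.991, -0.001, 0.005]
ft_force: [0.7, 0.0, -0.7]
grip_width: 0.0853
```

```bash
python3 - <<'E'
from h import *
show();down((470,48,160),173)
K=cam("wrist");im=camera("wrist");cv2.imwrite("pics/w1.png",im[:,:,::-1])
for n,z in(("key_bin",.046),("slide_box",.054),("stapler",.064),("marker_black",.042),("wheel_key",.02)):
    for m in masks_of(n,"wrist")[:1]: print(n,m["conf"],m["at"],rect(K,m["pixels"],z))
E
```

```text
t 4.65 tcp [452.8 -60.5 231.8] xaxis yaw 164.5 z [ 0.009 -0.004 -1.   ] q [-0.13  0.15 -0.11  1.3  -0.    0.14] F [ 0.7  0.  -0.7] w 85.3
delta tool [ 13.1 109.3  71.5] rot [-0.1  0.5 -8.5]
key_bin 0.64 [437.1, 143.7] ((475.4063720703125, 107.12564086914062), (267.4568176269531, 176.8050537109375), 81.83238220214844)
slide_box 0.57 [378.8, 170.9] ((468.9353942871094, 44.43706130981445), (75.29719543457031, 104.27659606933594), 84.91041564941406)
stapler 0.84 [459.9, 157.6] ((475.9217529296875, 121.58637237548828), (40.3825798034668, 103.47966003417969), 81.4168472290039)
marker_black 0.74 [530.7, 145.6] ((492.19183349609375, 203.31053161621094), (13.196175575256348, 138.96600341796875), 83.34381866455078)
wheel_key 0.48 [8.0, 339.9] ((581.976318359375, -490.7589111328125), (24.47736358642578, 75.3851318359375), 58.07631301879883)
```

Request:
jog_arm(
  deltas=[
    [[0,0,0,0,0,-8.5,40],[0,50,10,0,0.5,0,40],[0,50,10,0,0,0,30],[-3,50,10,0,0,0,22],[-3,50,10,0,0,0,20]],
  ],
)

```text
clock: 5.45
eef_pos: [0.4878, 0.1314, 0.193]
tool_rot: [0.074, 0.997, -0.002, 0.003]
ft_force: [0.9, 0.4, 0.7]
grip_width: 0.02
```

Request:
jog_arm(
  deltas=[
    [[0,45,10,0,0,0,20],[0,25,10,0,0,0,20],[0,0,0,0,0,0,20]],
  ],
)

```text
clock: 5.75
eef_pos: [0.4986, 0.2091, 0.1702]
tool_rot: [0.073, 0.997, -0.002, 0.003]
ft_force: [-0.2, -0.3, 0.4]
grip_width: 0.0199
```

```bash
cat >> h.py <<'E'
def look(names,pic=None,c="wrist"):
    show(); K=cam(c); im=camera(c)
    if pic: cv2.imwrite(f"pics/{pic}.png",im[:,:,::-1])
    for n,z in names:
        for m in masks_of(n,c)[:1]:
            r=rect(K,m["pixels"],z); print(n,round(m["conf"],2),np.round(m["at"]),np.round(r[0],1),np.round(r[1],1),round(r[2],1),"at->",np.round(px2w(K,m["at"],z)*1000,1))
E
python3 - <<'E'
from h import *
look((("key_bin",.046),("slide_box",.054),("stapler",.064),("marker_black",.042),("wheel_key",.02)),"w2")
E
```

```text
t 5.75 tcp [498.6 209.1 170.2] xaxis yaw 171.6 z [ 0.006 -0.004 -1.   ] q [ 0.4   0.35 -0.01  1.21 -0.01  0.55] F [-0.2 -0.3  0.4] w 19.9
key_bin 0.95 [163. 166.] [475.8 110.7] [266.3 177.3] 81.7 at-> [453.  115.2  46. ]
slide_box 0.85 [ 95. 192.] [470.7  51.2] [ 81.8 102.4] 85.0 at-> [465.7  54.4  54. ]
stapler 0.96 [188. 189.] [478.2 135.6] [ 32.7 102.9] 81.5 at-> [471.9 137.3  64. ]
marker_black 0.76 [276. 183.] [492.7 207.6] [ 10.9 138.9] 83.2 at-> [483.3 209.   42. ]
wheel_key 0.57 [150. 186.] [475.4  87.2] [22.1 27.7] 7.1 at-> [473.8  86.9  20. ]
```

View pics/w2.png

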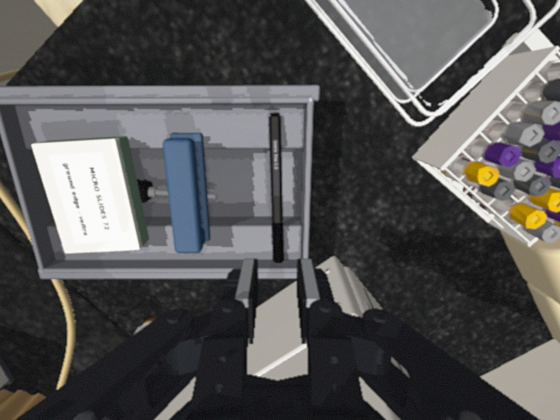

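Request:
jog_arm(
  deltas=[
    [[5,-3,40,0,0,-1.5,20],[0,0,45,0,0,0,20],[0,0,10,0,0,0,20],[0,0,0,0,0,0,20]],
  ],
)

```text
clock: 6.45
eef_pos: [0.4991, 0.1989, 0.0809]
tool_rot: [0.067, 0.998, 0.001, 0.009]
ft_force: [-0.5, 0.8, 1.0]
grip_width: 0.0202
```

```bash
python3 - <<'E'
from h import *
show();down((492.7,206.5,18),173.2)
E
```

```text
t 6.45 tcp [499.1 198.9  80.9] xaxis yaw 172.4 z [ 0.019  0.    -1.   ] q [ 0.38  0.41 -0.16  0.98 -0.01  0.52] F [-0.5  0.8  1. ] w 20.2
delta tool [ 8.5  6.5 62.7] rot [ 0.1  1.1 -0.8]
```

Request:
jog_arm(
  deltas=[
    [[8.5,6.5,15,0,1,-1,20],[0,0,0,0,0,0,20],[0,0,0,0,0,0,20]],
  ],
)

```text
clock: 6.75
eef_pos: [0.4942, 0.2073, 0.0689]
tool_rot: [0.058, 0.998, 0.003, 0.003]
ft_force: [-0.1, 0.2, 0.9]
grip_width: 0.02
```

```bash
python3 - <<'E'
from h import *
down((492.7,206.5,18),173.2)
look((("marker_black",.042),("key_bin",.046)),"w3")
E
```

```text
delta tool [ 1.7 -1.3 50.9] rot [0.3 0.3 0.1]
t 6.75 tcp [494.2 207.3  68.9] xaxis yaw 173.3 z [ 0.006  0.005 -1.   ] q [ 0.4   0.43 -0.17  0.96  0.    0.51] F [-0.1  0.2  0.9] w 20.0
marker_black 0.66 [277. 227.] [492.4 208. ] [ 11.8 140.3] 82.9 at-> [479.8 208.2  42. ]
key_bin 0.95 [196. 166.] [480.7 151.5] [182.3 174.4] 81.7 at-> [438.  169.6  46. ]
```

Request:
jog_arm(
  deltas=[
    [[1,-0.5,20,0,0,0,20],[0,0,10,0,0,0,20],[0,0,10,0,0,0,20],[0,0,8,0,0,0,20],[0,0,3,0,0,0,20]],
  ],
)

```text
clock: 7.4
eef_pos: [0.4959, 0.2084, 0.0187]
tool_rot: [0.058, 0.998, 0.004, 0.006]
ft_force: [0.0, -0.3, 0.5]
grip_width: 0.0198
```

Request:
jog_arm(
  deltas=[
    [[0,0,0,0,0,0,0],[0,0,0,0,0,0,0],[0,0,0,0,0,0,0],[0,0,0,0,0,0,0]],
  ],
)

```text
clock: 7.8
eef_pos: [0.4965, 0.2086, 0.0192]
tool_rot: [0.058, 0.998, 0.004, 0.006]
ft_force: [-0.4, 0.4, 0.0]
grip_width: 0.0103
```

Request:
jog_arm(
  deltas=[
    [[0,0,-30,0,0,0,0],[0,0,-40,0,0,0,0],[0,0,-45,0,0,0,0],[0,0,-45,0,0,0,0],[0,0,0,0,0,0,0]],
  ],
)

```text
clock: 8.3
eef_pos: [0.4933, 0.2068, 0.1842]
tool_rot: [0.058, 0.998, 0.003, 0.004]
ft_force: [0.4, 0.6, -0.1]
grip_width: 0.01
```

```bash
python3 - <<'E'
from h import *
show();down((423,-375,150),178)
K=cam("top");camera("top")
m=masks_of("sort_tray","top")[0];print(rect(K,m["pixels"],.024))
E
```

```text
t 8.3 tcp [493.3 206.8 184.2] xaxis yaw 173.4 z [ 0.009  0.006 -1.   ] q [ 0.4   0.33 -0.    1.23  0.    0.51] F [ 0.4  0.6 -0.1] w 10.0
delta tool [   2.7 -586.3   30. ] rot [ 0.4  0.5 -4.6]
((574.1820068359375, -515.694580078125), (60.1164665222168, 62.337188720703125), 0.47655200958251953)
```

Request:
jog_arm(
  deltas=[
    [[0,-50,0,0,0,-4.5,0],[-4,-50,0,0,0,0,0],[-4,-50,0,0,0,0,0],[-4,-50,0,0,0,0,0],[-4,-50,0,0,0,0,0]],
  ],
)

```text
clock: 8.9
eef_pos: [0.4898, -0.0423, 0.169]
tool_rot: [0.009, 1.0, 0.002, -0.006]
ft_force: [0.2, -0.4, -0.6]
grip_width: 0.0102
```

Request:
jog_arm(
  deltas=[
    [[0,-50,0,0,0,0,0],[0,-50,0,0,0,0,0],[0,-50,0,0,0,0,0],[0,-50,0,0,0,0,0],[0,-50,0,0,0,0,0]],
  ],
)

```text
clock: 9.4
eef_pos: [0.4778, -0.2914, 0.1573]
tool_rot: [0.009, 1.0, 0.005, -0.015]
ft_force: [0.6, 1.1, -0.3]
grip_width: 0.0099
```

```bash
python3 - <<'E'
from h import *
down((423,-380,80),178.4)
look((("sort_tray",.024),("marker_black",.18)))
K=cam("top");camera("top")
for m in masks_of("sort_tray","top"): print(m["conf"],rect(K,m["pixels"],.024))
E
```

```text
delta tool [ 50.9 -90.4  77.9] rot [ 0.6 -1.7  0.6]
t 9.4 tcp [ 477.8 -291.4  157.3] xaxis yaw 179.0 z [-0.029  0.011 -1.   ] q [-0.54  0.42  0.07  1.25 -0.01 -0.53] F [ 0.6  1.1 -0.3] w 9.9
sort_tray 0.92 [268. 124.] [ 422.9 -293.1] [261.5 172.1] 88.4 at-> [ 407. -297.   24.]
marker_black 0.76 [276. 249.] [ 464.9 -292.6] [ 10.7 118.6] 88.9 at-> [ 453.8 -292.6  180. ]
0.69 ((425.1929016113281, -221.96292114257812), (124.39803314208984, 169.47586059570312), 88.47633361816406)
```

Request:
jog_arm(
  deltas=[
    [[25,-45,20,0.5,-1.5,0.5,0],[25,-45,20,0,0,0,0],[0,0,20,0,0,0,0],[0,0,0,0,0,0,0]],
  ],
)

```text
clock: 10.05
eef_pos: [0.4299, -0.3675, 0.0973]
tool_rot: [0.007, 1.0, 0.002, -0.001]
ft_force: [-0.7, 0.5, -0.3]
grip_width: 0.0097
```

```bash
python3 - <<'E'
from h import *
show();down((426,-380,8),178.4)
E
```

```text
t 10.05 tcp [ 429.9 -367.5   97.3] xaxis yaw 179.2 z [-0.003  0.004 -1.   ] q [-0.71  0.46 -0.04  1.08  0.   -0.69] F [-0.7  0.5 -0.3] w 9.7
delta tool [  3.5 -12.9  89.2] rot [ 0.2 -0.2  0.8]
```

Request:
jog_arm(
  deltas=[
    [[3,-13,30,0,0,0,0],[0,0,25,0,0,0,0],[0,0,15,0,0,0,0],[0,0,10,0,0,0,0],[0,0,0,0,0,0,0]],
  ],
)

```text
clock: 10.55
eef_pos: [0.4319, -0.3732, 0.0186]
tool_rot: [0.0, 1.0, 0.002, -0.0]
ft_force: [-0.2, 0.9, -0.9]
grip_width: 0.01
```

Request:
jog_arm(
  deltas=[
    [[6,-7,6,0,0,1.0,0],[0,-2,4,0,0,0,0],[0,0,0,0,0,0,14],[0,0,0,0,0,0,20],[0,0,0,0,0,0,20]],
  ],
)

```text
clock: 11.05
eef_pos: [0.4284, -0.3833, 0.0117]
tool_rot: [0.008, 1.0, -0.001, 0.002]
ft_force: [-0.1, 0.5, 0.5]
grip_width: 0.0199
```

Request:
jog_arm(
  deltas=[
    [[0,0,-30,0,0,0,20],[0,0,-45,0,0,0,30],[0,0,-45,0,0,0,45],[0,50,-40,0,0,0,50],[0,50,0,0,0,0,50]],
  ],
)

```text
clock: 11.55
eef_pos: [0.4299, -0.2981, 0.1678]
tool_rot: [0.013, 1.0, -0.001, 0.003]
ft_force: [2.2, 1.1, -0.3]
grip_width: 0.05
```

Request:
jog_arm(
  deltas=[
    [[0,50,0,0,0,4,50],[-5,50,0,0,0,4,50],[-5,50,0,0,0,0,50],[-5,50,0,0,0,0,50],[-5,50,0,0,0,0,50]],
  ],
)

```text
clock: 12.05
eef_pos: [0.4817, -0.0528, 0.1734]
tool_rot: [0.089, 0.996, -0.002, 0.009]
ft_force: [1.9, -0.5, 0.0]
grip_width: 0.0497
```

```bash
python3 - <<'E'
from h import *
down((478,128,150),171)
look((("stapler",.064),("slide_box",.054)))
K=cam("scene");im=camera("scene");cv2.imwrite("pics/s2.png",im[:,:,::-1])
m=masks_of("marker_black","scene")[0];print(m["conf"],rect(K,m["pixels"],.016))
m=masks_of("stapler","scene")[0];print(m["conf"],rect(K,m["pixels"],.055))
E
```

```text
delta tool [ 36.2 177.4  22.3] rot [-0.2  1.1 -1.2]
t 12.05 tcp [481.7 -52.8 173.4] xaxis yaw 169.8 z [ 0.018 -0.006 -1.   ] q [-0.11  0.23 -0.16  1.16 -0.    0.07] F [ 1.9 -0.5  0. ] w 49.7
stapler 0.81 [462. 124.] [452.4  96.5] [41.8 97.6] 64.3 at-> [441.7  99.3  64. ]
slide_box 0.6 [390. 162.] [469.4  44.1] [ 74.9 102. ] 84.3 at-> [464.5  45.3  54. ]
0.56 ((425.35272216796875, -376.5602111816406), (129.50497436523438, 16.406814575195312), 6.21468448638916)
0.62 ((454.2125244140625, 114.37031555175781), (38.41542434692383, 105.05313110351562), 77.40582275390625)
```

Request:
jog_arm(
  deltas=[
    [[30,45,0,0,1,0,50],[20,50,0,0,0,0,50],[5,45,0,0,0,0,50],[0,20,0,0,0,0,50],[0,0,0,0,0,0,50]],
  ],
)

```text
clock: 12.85
eef_pos: [0.4589, 0.1028, 0.1719]
tool_rot: [0.101, 0.995, -0.002, 0.0]
ft_force: [0.1, -0.3, -0.1]
grip_width: 0.0503
```

```bash
python3 - <<'E'
from h import *
look((("stapler",.064),("slide_box",.054),("wheel_key",.02)),"w4")
E
```

```text
t 12.85 tcp [458.9 102.8 171.9] xaxis yaw 168.4 z [ 0.    -0.004 -1.   ] q [ 0.22  0.22 -0.18  1.17 -0.    0.43] F [ 0.1 -0.3 -0.1] w 50.3
stapler 0.97 [280. 191.] [451.6 107.5] [26.9 98.8] 72.0 at-> [445.5 107.3  64. ]
wheel_key 0.59 [307. 214.] [487.8 130.3] [32.2  6.4] 78.5 at-> [485.7 126.7  20. ]
```

View pics/w4.png

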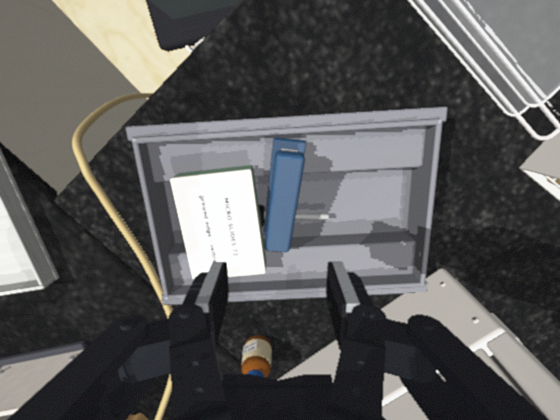

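Request:
jog_arm(
  deltas=[
    [[8,3,40,0,0,6.4,45],[0,0,35,0,0,0,40],[0,0,10,0,0,0,40],[0,0,0,0,0,0,40]],
  ],
)

```text
clock: 13.45
eef_pos: [0.4534, 0.0991, 0.0866]
tool_rot: [0.166, 0.986, -0.002, 0.002]
ft_force: [0.1, 0.1, 0.6]
grip_width: 0.04
```

```bash
python3 - <<'E'
from h import *
down((451.6,107.5,53),162)
look((("stapler",.064),))
E
```

```text
delta tool [ 4.6  7.5 33.6] rot [-0.2  0.3 -1.1]
t 13.45 tcp [453.4  99.1  86.6] xaxis yaw 160.9 z [ 0.004 -0.005 -1.   ] q [ 0.22  0.29 -0.33  0.94 -0.01  0.55] F [0.1 0.1 0.6] w 40.0
stapler 0.62 [293. 227.] [448.6 109.3] [26.8 96.5] 72.9 at-> [440.7 111.9  64. ]
```

Request:
jog_arm(
  deltas=[
    [[4.6,8.5,5,0,0,-1,40],[0,0,8,0,0,0,40],[0,0,10,0,0,0,40],[0,0,5,0,0,0,40],[0,0,0,0,0,0,40]],
  ],
)

```text
clock: 14.05
eef_pos: [0.4572, 0.1109, 0.0622]
tool_rot: [0.156, 0.988, 0.0, 0.008]
ft_force: [-0.7, -0.2, 0.3]
grip_width: 0.0402
```

```bash
python3 - <<'E'
from h import *
show();down((450,108.5,53),162)
E
```

```text
t 14.05 tcp [457.2 110.9  62.2] xaxis yaw 162.0 z [ 0.016 -0.002 -1.   ] q [ 0.24  0.32 -0.36  0.87 -0.01  0.55] F [-0.7 -0.2  0.3] w 40.2
delta tool [ 6.3 -4.6  9. ] rot [0.2 0.9 0. ]
```

Request:
jog_arm(
  deltas=[
    [[6,-3,5,0,1,0,40],[0,0,4,0,0,0,40],[0,0,0,0,0,0,40],[0,0,0,0,0,0,20],[0,0,0,0,0,0,20]],
  ],
)

```text
clock: 14.55
eef_pos: [0.4497, 0.1097, 0.0531]
tool_rot: [0.156, 0.988, 0.002, -0.002]
ft_force: [0.1, 0.1, -1.1]
grip_width: 0.0221
```

Request:
jog_arm(
  deltas=[
    [[0,0,0,0,0,0,0],[0,0,0,0,0,0,0],[0,0,0,0,0,0,0]],
  ],
)

```text
clock: 14.85
eef_pos: [0.4498, 0.1097, 0.0531]
tool_rot: [0.156, 0.988, 0.002, -0.002]
ft_force: [-0.6, 0.6, 1.0]
grip_width: 0.0223
```

Request:
jog_arm(
  deltas=[
    [[0,0,-6,0,0,0,0],[0,10,-3,0,0,0,0],[0,15,0,0,0,0,0],[0,15,0,0,0,0,0],[0,0,0,0,0,0,0]],
  ],
)

```text
clock: 15.35
eef_pos: [0.4631, 0.1514, 0.0626]
tool_rot: [0.156, 0.988, 0.002, -0.002]
ft_force: [0.5, 0.5, -0.7]
grip_width: 0.0223
```

```bash
python3 - <<'E'
from h import *
look((("stapler",.07),("slide_box",.054)),"w5")
K=cam("scene");im=camera("scene");cv2.imwrite("pics/s3.png",cv2.resize(im[180:400,150:370,::-1],None,fx=2.5,fy=2.5))
E
```

```text
t 15.35 tcp [463.1 151.4  62.6] xaxis yaw 162.0 z [-0.003  0.005 -1.   ] q [ 0.31  0.36 -0.3   0.91  0.01  0.63] F [ 0.5  0.5 -0.7] w 22.3
stapler 0.69 [276. 259.] [461.5 150.5] [25.1 95.9] 74.6 at-> [451.6 153.8  70. ]
slide_box 0.55 [ 99. 284.] [457.7  51.8] [80.5 88.8] 82.5 at-> [443.8  52.5  54. ]
```

View pics/s3.png

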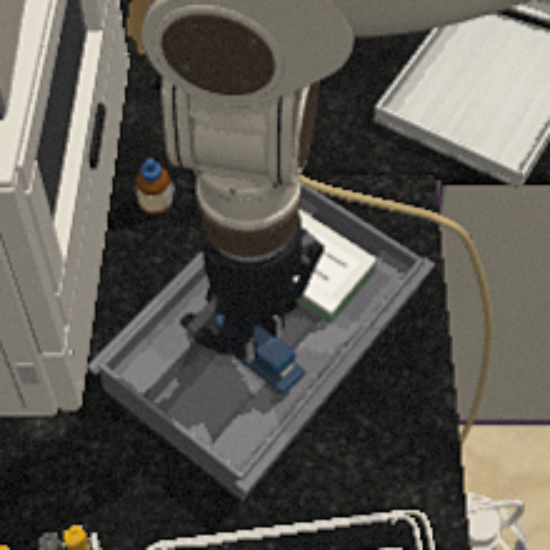

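Request:
jog_arm(
  deltas=[
    [[0,0,6,0,0,0,0],[0,0,3,0,0,0,0],[0,0,0,0,0,0,42],[0,0,0,0,0,0,42],[0,0,0,0,0,0,42]],
  ],
)

```text
clock: 16.05
eef_pos: [0.4612, 0.1476, 0.0523]
tool_rot: [0.159, 0.987, 0.001, -0.003]
ft_force: [-0.3, -0.3, -0.6]
grip_width: 0.0424
```

Request:
jog_arm(
  deltas=[
    [[0,0,10,0,0,0,42],[0,0,10,0,0,0,42],[0,0,4,0,0,0,10],[0,0,0,0,0,0,0],[0,0,0,0,0,0,0]],
  ],
)

```text
clock: 16.55
eef_pos: [0.4625, 0.148, 0.0277]
tool_rot: [0.159, 0.987, 0.002, -0.002]
ft_force: [-1.0, 0.2, 4.6]
grip_width: 0.0263
```

Request:
jog_arm(
  deltas=[
    [[0,0,0,0,0,0,0],[0,0,0,0,0,0,0],[0,0,-30,0,0,0,0],[0,0,-45,0,0,0,0],[0,0,-45,0,0,0,0]],
  ],
)

```text
clock: 17.05
eef_pos: [0.4562, 0.1455, 0.1421]
tool_rot: [0.159, 0.987, -0.003, -0.011]
ft_force: [1.5, 0.0, -1.3]
grip_width: 0.0257
```

```bash
python3 - <<'E'
from h import *
down((423,-320,140),178.4)
look((("stapler",.15),))
E
```

```text
delta tool [-114.5 -452.4    3.7] rot [ -0.3  -1.2 -16.7]
t 17.05 tcp [456.2 145.5 142.1] xaxis yaw 161.7 z [-0.022 -0.002 -1.   ] q [ 0.31  0.28 -0.19  1.13  0.    0.62] F [ 1.5  0.  -1.3] w 25.7
stapler 0.74 [276. 279.] [464.4 141.8] [ 31.2 106.8] 73.9 at-> [455.1 144.5 150. ]
```

Request:
jog_arm(
  deltas=[
    [[0,-50,-10,0,-1,-8.4,0],[0,-50,-10,0,0,-8.2,0],[3,-50,0,0,0,0,0],[3,-50,0,0,0,0,0],[3,-50,0,0,0,0,0]],
  ],
)

```text
clock: 17.65
eef_pos: [0.4241, -0.09, 0.1619]
tool_rot: [0.015, 1.0, -0.0, 0.004]
ft_force: [1.9, -0.1, -0.4]
grip_width: 0.0257
```

Request:
jog_arm(
  deltas=[
    [[5,-50,0,0,0,0,0],[5,-50,0,0,0,0,0],[5,-50,0,0,0,0,0],[5,-40,0,0,0,0,0],[0,0,0,0,0,0,0]],
  ],
)

```text
clock: 18.15
eef_pos: [0.3938, -0.2849, 0.155]
tool_rot: [0.018, 1.0, 0.001, 0.001]
ft_force: [-0.0, 1.1, -1.0]
grip_width: 0.0258
```

```bash
python3 - <<'E'
from h import *
show();down((423,-315,70),178.4)
E
```

```text
t 18.15 tcp [ 393.8 -284.9  155. ] xaxis yaw 177.9 z [ 0.002  0.001 -1.   ] q [-0.63  0.26 -0.17  1.14  0.   -0.59] F [-0.   1.1 -1. ] w 25.8
delta tool [-30.  -29.1  85. ] rot [ 0.1  0.1 -0.5]
```

Request:
jog_arm(
  deltas=[
    [[-25,-28,30,0,0,0,0],[-5,0,35,0,0,0,0],[0,0,35,0,0,0,0],[0,0,20,0,0,0,0],[0,0,5,0,0,0,0]],
  ],
)

```text
clock: 18.65
eef_pos: [0.4219, -0.313, 0.022]
tool_rot: [0.02, 1.0, 0.002, 0.0]
ft_force: [-0.6, -0.3, -1.4]
grip_width: 0.0257
```

```bash
python3 - <<'E'
from h import *
show();down((423,-315,7),178.4)
E
```

```text
t 18.65 tcp [ 421.9 -313.    22. ] xaxis yaw 177.7 z [ 0.     0.005 -1.   ] q [-0.64  0.48 -0.24  0.85  0.   -0.6 ] F [-0.6 -0.3 -1.4] w 25.7
delta tool [-1.2 -2.  15. ] rot [ 0.3  0.  -0.7]
```

Request:
jog_arm(
  deltas=[
    [[0,0,8,0,0,0,0],[0,0,6,0,0,0,0],[0,0,0,0,0,0,30],[0,0,0,0,0,0,40],[0,0,0,0,0,0,40]],
  ],
)

```text
clock: 19.15
eef_pos: [0.4208, -0.3109, 0.0094]
tool_rot: [0.019, 1.0, 0.002, -0.001]
ft_force: [-0.8, -0.6, 0.5]
grip_width: 0.0399
```

Request:
jog_arm(
  deltas=[
    [[0,0,-30,0,0,0,40],[0,0,-45,0,0,0,60],[0,0,-45,0,0,0,80],[0,50,-30,0,0,0,85],[-5,50,0,0,0,0,85]],
  ],
)

```text
clock: 19.65
eef_pos: [0.4326, -0.2226, 0.1625]
tool_rot: [0.023, 1.0, 0.001, 0.002]
ft_force: [0.9, 1.1, -0.1]
grip_width: 0.0851
```

Request:
jog_arm(
  deltas=[
    [[-8,50,0,0,0,3.5,85],[-8,50,0,0,0,0,85],[-8,50,0,0,0,0,85],[-8,50,0,0,0,0,85],[0,40,0,0,0,0,85]],
  ],
)

```text
clock: 20.15
eef_pos: [0.4915, 0.0155, 0.1706]
tool_rot: [0.056, 0.998, 0.001, 0.012]
ft_force: [0.5, 0.1, -0.7]
grip_width: 0.0848
```

```bash
python3 - <<'E'
from h import *
down((469.5,47,100),175)
look((("slide_box",.054),))
c=camera("top");K=cam("top")
for n,z in(("stapler",.038),("marker_black",.016)):
  for m in masks_of(n,"top")[:1]: print(n,m["conf"],rect(K,m["pixels"],z))
E
```

```text
delta tool [27.  28.7 70.1] rot [ 0.1  1.3 -1.4]
t 20.15 tcp [491.5  15.5 170.6] xaxis yaw 173.5 z [ 0.023 -0.    -1.   ] q [ 0.03  0.24 -0.16  1.15 -0.    0.14] F [ 0.5  0.1 -0.7] w 84.8
slide_box 0.72 [309. 165.] [468.6  45.2] [ 70.8 100.5] 82.2 at-> [462.8  44.9  54. ]
stapler 0.73 ((649.053955078125, 37.32432556152344), (36.38131332397461, 30.027366638183594), 46.4056396484375)
marker_black 0.63 ((424.9895935058594, -379.8634033203125), (130.51953125, 10.073792457580566), 3.947136878967285)
```

Request:
jog_arm(
  deltas=[
    [[24,30,30,0,1,-0.5,80],[0,0,30,0,0,0,80],[0,0,15,0,0,0,80],[0,0,0,0,0,0,80]],
  ],
)

```text
clock: 20.8
eef_pos: [0.472, 0.0407, 0.0943]
tool_rot: [0.057, 0.998, 0.001, 0.004]
ft_force: [-0.6, 0.4, 0.5]
grip_width: 0.0801
```

```bash
python3 - <<'E'
from h import *
down((468.6,46,26),174)
look((("slide_box",.054),),"w6")
E
```

```text
delta tool [ 4.5  4.8 68.3] rot [ 0.1  0.5 -0.6]
t 20.8 tcp [472.   40.7  94.3] xaxis yaw 173.4 z [ 0.009  0.001 -1.   ] q [ 0.09  0.29 -0.31  0.96 -0.    0.2 ] F [-0.6  0.4  0.5] w 80.1
slide_box 0.89 [285. 222.] [467.5  45.6] [ 69.9 103.8] 82.6 at-> [460.1  46.2  54. ]
```

View pics/w6.png

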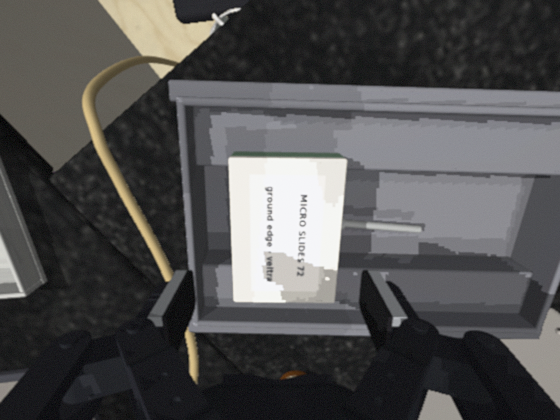

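Request:
jog_arm(
  deltas=[
    [[4,5,5,0,0.5,0,80],[0,0,10,0,0,0,80],[0,0,5,0,0,0,80],[0,0,0,0,0,0,80]],
  ],
)

```text
clock: 21.3
eef_pos: [0.4734, 0.0452, 0.0781]
tool_rot: [0.059, 0.998, 0.002, 0.005]
ft_force: [-1.0, 0.2, 0.5]
grip_width: 0.0797
```

```bash
python3 - <<'E'
from h import *
show();down((468,46,26),173)
E
```

```text
t 21.3 tcp [473.4  45.2  78.1] xaxis yaw 173.2 z [ 0.01   0.003 -1.   ] q [ 0.09  0.31 -0.32  0.92  0.    0.21] F [-1.   0.2  0.5] w 79.7
delta tool [ 5.9 -0.  52. ] rot [0.2 0.6 0.2]
```

Request:
jog_arm(
  deltas=[
    [[6,0.5,10,0,0.5,0,80],[2,0,15,0,0,0,80],[2,0,15,0,0,0,80],[0,0,10,0,0,0,80],[0,0,2,0,0,0,80]],
  ],
)

```text
clock: 21.8
eef_pos: [0.4629, 0.0476, 0.0233]
tool_rot: [0.059, 0.998, 0.002, 0.0]
ft_force: [0.9, -0.5, -0.3]
grip_width: 0.08
```

Request:
jog_arm(
  deltas=[
    [[0,0,0,0,0,0,60],[0,0,0,0,0,0,40],[0,0,0,0,0,0,40],[0,0,0,0,0,0,40]],
  ],
)

```text
clock: 22.2
eef_pos: [0.4634, 0.0477, 0.0241]
tool_rot: [0.059, 0.998, 0.002, 0.001]
ft_force: [-0.4, 0.8, -0.4]
grip_width: 0.0689
```

Request:
jog_arm(
  deltas=[
    [[0,0,-20,0,0,0,40],[0,0,-40,0,0,0,40],[0,0,-45,0,0,0,40],[0,0,-30,0,0,0,40]],
  ],
)

```text
clock: 22.6
eef_pos: [0.4589, 0.0467, 0.1587]
tool_rot: [0.059, 0.998, 0.001, -0.005]
ft_force: [1.1, -0.1, -1.5]
grip_width: 0.0693
```

```bash
python3 - <<'E'
from h import *
down((423,-215,150),178.4)
look((("slide_box",.15),("wheel_key",.02)))
E
```

```text
delta tool [   4.8 -264.1    8.4] rot [ 0.1 -0.6 -5.1]
t 22.6 tcp [458.9  46.7 158.7] xaxis yaw 173.3 z [-0.011  0.003 -1.   ] q [ 0.1   0.22 -0.22  1.14  0.    0.22] F [ 1.1 -0.1 -1.5] w 69.3
slide_box 0.89 [274. 284.] [482.6  43.1] [ 94.8 124.3] 82.8 at-> [470.8  42.7 150. ]
wheel_key 0.6 [380. 216.] [489.1 138.4] [15.8  6.1] 83.2 at-> [487.6 142.6  20. ]
```

Request:
jog_arm(
  deltas=[
    [[0,-50,0,0,-0.5,-5,40],[0,-50,0,0,0,0,40],[5,-50,0,0,0,0,40],[5,-50,0,0,0,0,40],[5,-50,0,0,0,0,40]],
  ],
)

```text
clock: 23.25
eef_pos: [0.433, -0.1991, 0.1507]
tool_rot: [0.004, 1.0, 0.004, -0.003]
ft_force: [0.7, 0.4, -0.9]
grip_width: 0.069
```

```bash
python3 - <<'E'
from h import *
down((422,-226,2),178.4)
look((("sort_tray",.024),("stapler",.038),("marker_black",.016)),"w7")
E
```

```text
delta tool [ 10.  -28.  148.6] rot [ 0.4 -0.3  1.1]
t 23.25 tcp [ 433.  -199.1  150.7] xaxis yaw 179.5 z [-0.006  0.007 -1.   ] q [-0.43  0.25 -0.2   1.13  0.   -0.43] F [ 0.7  0.4 -0.9] w 69.0
sort_tray 0.73 [125. 154.] [ 422.6 -293.4] [261.6 170.9] 88.3 at-> [ 388.7 -329.    24. ]
stapler 0.69 [149. 190.] [ 423.1 -306. ] [ 36.8 104.1] 87.7 at-> [ 417.1 -307.1   38. ]
marker_black 0.87 [ 80. 184.] [ 425.2 -379.5] [139.7  12.9] 4.5 at-> [ 416.7 -378.6   16. ]
```

View pics/w7.png

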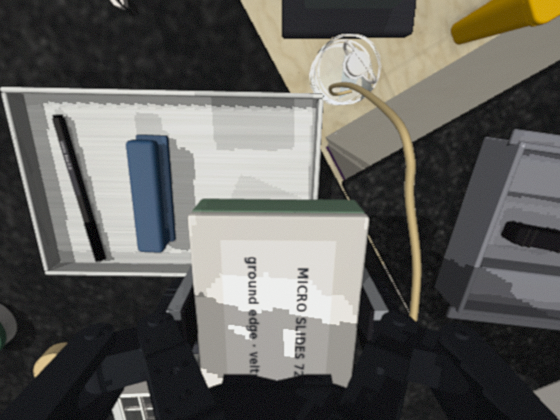

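Request:
jog_arm(
  deltas=[
    [[8,-26,30,0,0,1,40],[0,0,40,0,0,0,40],[0,0,30,0,0,0,40],[0,0,15,0,0,0,40],[0,0,0,0,0,0,40]],
  ],
)

```text
clock: 23.95
eef_pos: [0.4238, -0.2164, 0.0293]
tool_rot: [0.01, 1.0, 0.006, -0.004]
ft_force: [0.2, -0.8, 0.1]
grip_width: 0.069
```

```bash
python3 - <<'E'
from h import *
show();down((422,-226,2),178.4)
E
```

```text
t 23.95 tcp [ 423.8 -216.4   29.3] xaxis yaw 178.8 z [-0.009  0.012 -1.   ] q [-0.48  0.4  -0.36  0.83  0.01 -0.46] F [ 0.2 -0.8  0.1] w 69.0
delta tool [  1.4 -10.   27.2] rot [ 0.7 -0.5  0.4]
```

Request:
jog_arm(
  deltas=[
    [[0,-10,0,0.7,-0.5,0,40],[0,0,12,0,0,0,40],[0,0,10,0,0,0,40],[0,0,4,0,0,0,40],[0,0,0,0,0,0,40]],
  ],
)

```text
clock: 24.45
eef_pos: [0.426, -0.2251, 0.0031]
tool_rot: [0.007, 1.0, -0.002, 0.002]
ft_force: [0.1, 0.8, -2.0]
grip_width: 0.0692
```

Request:
jog_arm(
  deltas=[
    [[0,0,0,0,0,0,74],[0,0,0,0,0,0,79],[0,0,0,0,0,0,79],[0,0,-20,0,0,0,79]],
  ],
)

```text
clock: 24.85
eef_pos: [0.4253, -0.2249, 0.0227]
tool_rot: [0.008, 1.0, -0.001, 0.001]
ft_force: [0.2, -0.6, -0.2]
grip_width: 0.0791
```

Request:
jog_arm(
  deltas=[
    [[0,0,-45,0,0,0,79],[0,0,-45,0,0,0,60],[0,50,-35,0,0,0,50],[-5,50,0,0,0,0,40],[-5,50,0,0,0,0,40]],
  ],
)

```text
clock: 25.35
eef_pos: [0.4416, -0.0873, 0.1501]
tool_rot: [0.014, 1.0, -0.003, 0.007]
ft_force: [0.3, -0.0, -0.1]
grip_width: 0.0395
```

```bash
python3 - <<'E'
from h import *
look((("slide_box",.028),("stapler",.038),("key_bin",.046),("wheel_key",.02)),"w8")
down((475,65,170),82)
E
```

```text
t 25.35 tcp [441.6 -87.3 150.1] xaxis yaw 178.3 z [ 0.014 -0.006 -1.   ] q [-0.19  0.19 -0.28  1.09 -0.   -0.16] F [ 0.3 -0.  -0.1] w 39.5
slide_box 0.88 [123. 190.] [ 431.8 -222. ] [ 78.6 101.9] 88.4 at-> [ 428.5 -224.4   28. ]
stapler 0.93 [ 28. 187.] [ 423.6 -299.5] [ 49.4 104.7] 87.8 at-> [ 420.2 -298.6   38. ]
key_bin 0.89 [458. 222.] [471.   79.7] [225.6 177.1] 81.9 at-> [458.7  63.8  46. ]
wheel_key 0.78 [439. 225.] [478.3  82.7] [129.   24.8] 79.2 at-> [472.3  62.   20. ]
delta tool [-30.8 153.6 -22.1] rot [ 0.2  0.7 96.6]
```

View pics/w8.png

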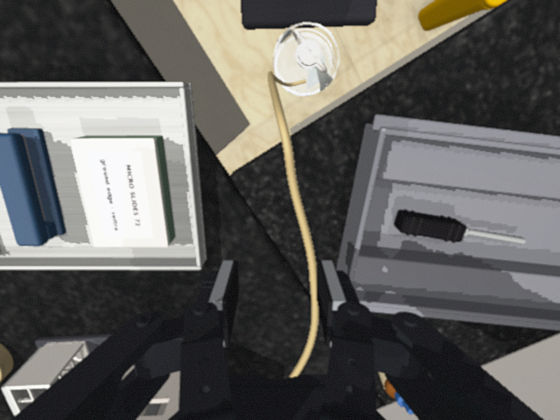

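Request:
jog_arm(
  deltas=[
    [[-10,50,-10,0,0.5,8,40],[-5,50,0,0,0,8,40],[0,50,0,0,0,8,40],[0,0,0,0,0,8,40],[0,0,0,0,0,8,40]],
  ],
)

```text
clock: 26.1
eef_pos: [0.477, 0.0347, 0.1553]
tool_rot: [0.349, 0.937, -0.003, 0.001]
ft_force: [0.1, -1.0, 0.8]
grip_width: 0.0403
```

Request:
jog_arm(
  deltas=[
    [[0,0,0,0,0,8,40],[0,0,0,0,0,8,40],[0,0,0,0,0,8,40],[0,0,0,0,0,8,40],[0,0,0,0,0,8,40]],
  ],
)

```text
clock: 26.6
eef_pos: [0.4777, 0.025, 0.1529]
tool_rot: [0.666, 0.746, -0.005, 0.001]
ft_force: [0.0, 0.6, -0.6]
grip_width: 0.0397
```

Request:
jog_arm(
  deltas=[
    [[0,0,0,0,0,8,40],[0,0,0,0,0,8,40],[0,0,0,0,0,0,40],[0,0,0,0,0,0,40]],
  ],
)

```text
clock: 27.0
eef_pos: [0.4779, 0.0168, 0.1511]
tool_rot: [0.771, 0.637, -0.006, 0.001]
ft_force: [-0.1, -0.3, 0.3]
grip_width: 0.0402
```

```bash
python3 - <<'E'
from h import *
look((("key_bin",.046),("wheel_key",.02)),"w9")
down((475,55,120),82)
E
```

```text
t 27.0 tcp [477.9  16.8 151.1] xaxis yaw 79.1 z [-0.008 -0.01  -1.   ] q [ 0.04  0.26 -0.19  1.13 -0.01  1.8 ] F [-0.1 -0.3  0.3] w 40.2
key_bin 0.96 [250. 115.] [471.7  74.1] [194.2 175.6] 81.9 at-> [471.1  92.8  46. ]
wheel_key 0.78 [268. 138.] [479.6  85.4] [125.8  18.9] 77.8 at-> [480.3  70.7  20. ]
delta tool [36.5 -9.7 31. ] rot [-0.3  0.6 -2.9]
```

Request:
jog_arm(
  deltas=[
    [[30,-8,30,0,0.6,0,40],[4,0,30,0,0,0,40],[0,0,15,0,0,0,40],[0,0,0,0,0,0,40]],
  ],
)

```text
clock: 27.55
eef_pos: [0.4783, 0.0531, 0.0754]
tool_rot: [0.77, 0.638, 0.0, -0.0]
ft_force: [-0.1, -0.6, 0.8]
grip_width: 0.0404
```

```bash
python3 - <<'E'
from h import *
look((("wheel_key",.02),),"w10")
down((473,54,7),79)
K=cam("wrist")
for s in(-30,0,30,95):print(s,np.round(w2px(K,(.473+s/1000*np.cos(np.radians(79)),.054+s/1000*np.sin(np.radians(79)),.015))))
E
```

```text
t 27.55 tcp [478.3  53.1  75.4] xaxis yaw 79.3 z [ 0.     0.001 -1.   ] q [ 0.11  0.33 -0.3   0.93  0.    1.87] F [-0.1 -0.6  0.8] w 40.4
wheel_key 0.76 [273. 206.] [479.3  85. ] [127.4  18.9] 78.7 at-> [479.   70.9  20. ]
delta tool [-0.5 -7.1 70.3] rot [ 0.2 -0.1  0.3]
-30 [267. 265.]
0 [267. 227.]
30 [266. 186.]
95 [266.  83.]
```

View pics/w10.png

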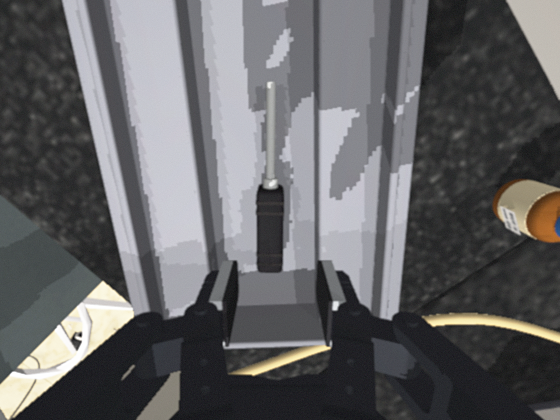

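Request:
jog_arm(
  deltas=[
    [[0,-4.5,20,0,0,0,40],[0,0,20,0,0,0,40],[0,0,12,0,0,0,40],[0,0,6,0,0,0,36],[0,0,0,0,0,0,36]],
  ],
)

```text
clock: 28.15
eef_pos: [0.4845, 0.0539, 0.0297]
tool_rot: [0.77, 0.638, 0.01, 0.006]
ft_force: [-0.6, -0.0, -0.6]
grip_width: 0.0361
```

```bash
python3 - <<'E'
from h import *
show();down((475.3,53.5,7),79)
E
```

```text
t 28.15 tcp [484.5  53.9  29.7] xaxis yaw 79.3 z [ 0.023  0.003 -1.   ] q [ 0.11  0.39 -0.36  0.79  0.    1.87] F [-0.6 -0.  -0.6] w 36.1
delta tool [-2.2 -9.5 22.5] rot [ 1.3 -0.4  0.3]
```

Request:
jog_arm(
  deltas=[
    [[-2,-9,0,1.3,-0.4,0,36],[0,0,6,0,0,0,36],[0,0,4,0,0,0,36],[0,0,0,0,0,0,36]],
  ],
)

```text
clock: 28.55
eef_pos: [0.4782, 0.0535, 0.0225]
tool_rot: [0.77, 0.638, 0.002, 0.001]
ft_force: [-0.3, -0.2, 0.8]
grip_width: 0.0362
```

```bash
python3 - <<'E'
from h import *
show();down((475.3,53.5,7),79)
E
```

```text
t 28.55 tcp [478.2  53.5  22.5] xaxis yaw 79.3 z [ 0.005  0.001 -1.   ] q [ 0.11  0.4  -0.37  0.79  0.    1.87] F [-0.3 -0.2  0.8] w 36.2
delta tool [-0.6 -3.  15.4] rot [ 0.3 -0.1  0.3]
```

Request:
jog_arm(
  deltas=[
    [[0,-3,7,0.3,0,0,36],[0,0,6,0,0,0,36],[0,0,2.5,0,0,0,36],[0,0,0,0,0,0,10],[0,0,0,0,0,0,0]],
  ],
)

```text
clock: 29.05
eef_pos: [0.479, 0.0537, 0.0242]
tool_rot: [0.77, 0.638, 0.006, 0.004]
ft_force: [-0.7, -0.1, 0.8]
grip_width: 0.0148
```

Request:
jog_arm(
  deltas=[
    [[0,0,0,0,0,0,0],[0,0,0,0,0,0,0],[0,0,0,0,0,0,0]],
  ],
)

```text
clock: 29.35
eef_pos: [0.479, 0.0537, 0.024]
tool_rot: [0.77, 0.638, 0.006, 0.004]
ft_force: [-3.0, 0.3, 9.0]
grip_width: 0.0145
```

Request:
jog_arm(
  deltas=[
    [[0,0,0,0,0,0,26],[0,0,-8,0,0,0,26],[0,0,-20,0.6,-0.3,0,26],[0,-3,-15,0,0,0,26],[0,0,0,0,0,0,26]],
  ],
)

```text
clock: 29.85
eef_pos: [0.4743, 0.054, 0.0655]
tool_rot: [0.77, 0.638, -0.003, -0.0]
ft_force: [-0.3, -0.1, 0.3]
grip_width: 0.0263
```

```bash
python3 - <<'E'
from h import *
look((("wheel_key",.02),),"w11")
down((475.3,53.5,7),79)
K=cam("wrist")
for s in(-30,0,30,95):print(s,np.round(w2px(K,(.4753+s/1000*np.cos(np.radians(79)),.0535+s/1000*np.sin(np.radians(79)),.015))))
E
```

```text
t 29.85 tcp [474.3  54.   65.5] xaxis yaw 79.3 z [-0.004 -0.003 -1.   ] q [ 0.12  0.34 -0.32  0.91 -0.    1.87] F [-0.3 -0.1  0.3] w 26.3
wheel_key 0.94 [280. 212.] [479.6  84.8] [127.1  18.7] 80.1 at-> [479.5  70.2  20. ]
delta tool [ 0.2  2.2 57. ] rot [-0.3  0.3  0.3]
-30 [279. 273.]
0 [280. 234.]
30 [280. 190.]
95 [281.  80.]
```

View pics/w11.png

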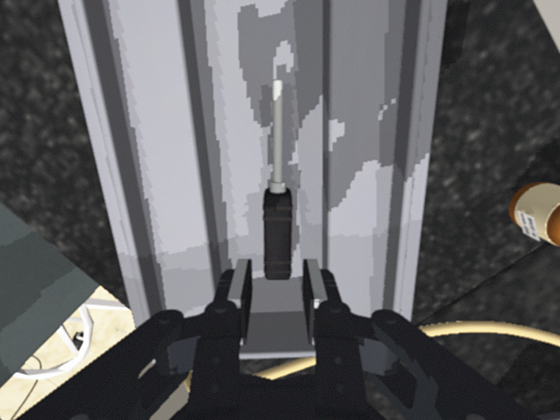

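Request:
jog_arm(
  deltas=[
    [[0,0,12,0,0,0,26],[0,0,12,0,0,0,26],[0,0,8,0,0,0,26],[0,0,0,0,0,0,26]],
  ],
)

```text
clock: 30.35
eef_pos: [0.472, 0.0534, 0.0282]
tool_rot: [0.77, 0.638, -0.005, -0.002]
ft_force: [0.6, 0.0, -0.1]
grip_width: 0.0257
```

```bash
python3 - <<'E'
from h import *
show();down((474.2,53.5,7),79.5)
E
```

```text
t 30.35 tcp [472.   53.4  28.2] xaxis yaw 79.2 z [-0.01  -0.004 -1.   ] q [ 0.11  0.39 -0.36  0.82 -0.    1.87] F [ 0.6  0.  -0.1] w 25.7
delta tool [ 0.6  2.4 21.1] rot [-0.5  0.3 -0.3]
```

Request:
jog_arm(
  deltas=[
    [[0.5,2.4,3,-0.5,0.3,0,26],[0,0,7,0,0,0,26],[0,0,7,0,0,0,26],[0,0,4,0,0,0,26],[0,0,0,0,0,0,26]],
  ],
)

```text
clock: 30.85
eef_pos: [0.4746, 0.0534, 0.0052]
tool_rot: [0.77, 0.638, 0.0, 0.0]
ft_force: [-1.3, -0.4, 0.2]
grip_width: 0.0258
```

Request:
jog_arm(
  deltas=[
    [[0,0,-2,0,0,0,26],[0,0,0,0,0,0,10],[0,0,0,0,0,0,0],[0,0,0,0,0,0,0],[0,0,0,0,0,0,0]],
  ],
)

```text
clock: 31.35
eef_pos: [0.4753, 0.0535, 0.0083]
tool_rot: [0.77, 0.638, 0.001, 0.001]
ft_force: [0.2, -0.4, -1.1]
grip_width: 0.0169
```

Request:
jog_arm(
  deltas=[
    [[0,0,-15,0,0,0,0],[0,0,-35,0,0,0,0],[0,0,-40,0,0,0,0],[0,0,-40,0,0,0,0],[0,0,0,0,0,0,0]],
  ],
)

```text
clock: 31.85
eef_pos: [0.4729, 0.0533, 0.1408]
tool_rot: [0.77, 0.638, -0.002, -0.001]
ft_force: [1.0, 0.4, -0.8]
grip_width: 0.0165
```

```bash
python3 - <<'E'
from h import *
look((("wheel_key",.145),),"w12")
down((490,-205,130),0)
E
```

```text
t 31.85 tcp [472.9  53.3 140.8] xaxis yaw 79.2 z [-0.005 -0.001 -1.   ] q [ 0.11  0.26 -0.22  1.1  -0.    1.87] F [ 1.   0.4 -0.8] w 16.5
wheel_key 0.84 [278. 247.] [477.5  80.5] [137.3  21. ] 80.2 at-> [476.5  68.8 145. ]
delta tool [-249.5   68.2    6.5] rot [-0.4  0.7 79.2]
```

Request:
jog_arm(
  deltas=[
    [[-50,10,0,0,0.5,0,0],[-50,10,0,0,0,0,0],[-50,10,0,0,0,0,0],[-50,10,0,0,0,0,0],[-50,10,0,0,0,0,0]],
  ],
)

```text
clock: 32.45
eef_pos: [0.4697, -0.195, 0.126]
tool_rot: [0.764, 0.645, -0.005, -0.012]
ft_force: [1.0, -0.3, -0.3]
grip_width: 0.0164
```

Request:
jog_arm(
  deltas=[
    [[0,0,0,0,0,8.3,0],[0,0,0,0,0,8.3,0],[0,0,0,0,0,8.3,0],[0,0,0,0,0,8.3,0],[0,0,0,0,0,8.3,0]],
  ],
)

```text
clock: 32.95
eef_pos: [0.4615, -0.2015, 0.1137]
tool_rot: [0.947, 0.32, -0.017, -0.016]
ft_force: [0.2, 0.7, -1.1]
grip_width: 0.0165
```

Request:
jog_arm(
  deltas=[
    [[0,0,0,0,0,8.3,0],[0,0,0,0,0,8.3,0],[0,0,0,0,0,8.3,0],[0,0,0,0,0,8.3,0],[0,0,0,0,0,8.3,0]],
  ],
)

```text
clock: 33.45
eef_pos: [0.4533, -0.1983, 0.1019]
tool_rot: [0.998, -0.049, -0.032, -0.013]
ft_force: [-0.8, 0.0, -0.8]
grip_width: 0.0167
```

```bash
python3 - <<'E'
from h import *
look((("wheel_key",.145),("rack_clamp",.12)),"w13")
K=cam("top");im=camera("top")
c=im[130:200,290:400];cv2.imwrite("pics/t13.png",cv2.resize(c[:,:,::-1],None,fx=7,fy=7,interpolation=2))
for n in("rack_clamp",):
  for m in masks_of(n,"top")[:1]: print(m["conf"],m["at"],rect(K,m["pixels"],.12))
E
```

```text
t 33.45 tcp [ 453.3 -198.3  101.9] xaxis yaw -5.6 z [-0.063  0.028 -0.998] q [-0.41  0.38 -0.16  1.1   0.    2.83] F [-0.8  0.  -0.8] w 16.7
wheel_key 0.9 [280. 245.] [ 499.2 -204.4] [14.8 98.8] 84.3 at-> [ 493.  -205.3  145. ]
0.71 [333.9, 162.2] ((645.1978149414062, -256.6258239746094), (108.83197021484375, 187.23666381835938), 1.3034268617630005)
```

View pics/w13.png

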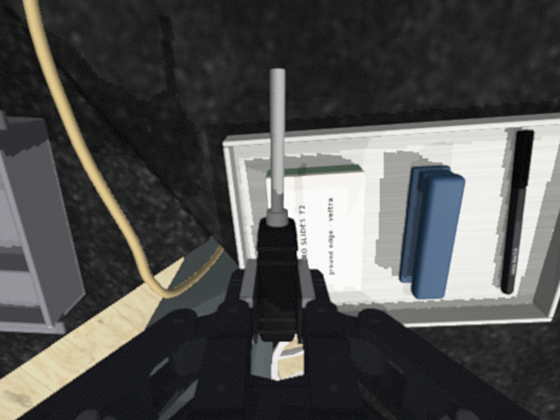

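View pics/t13.png

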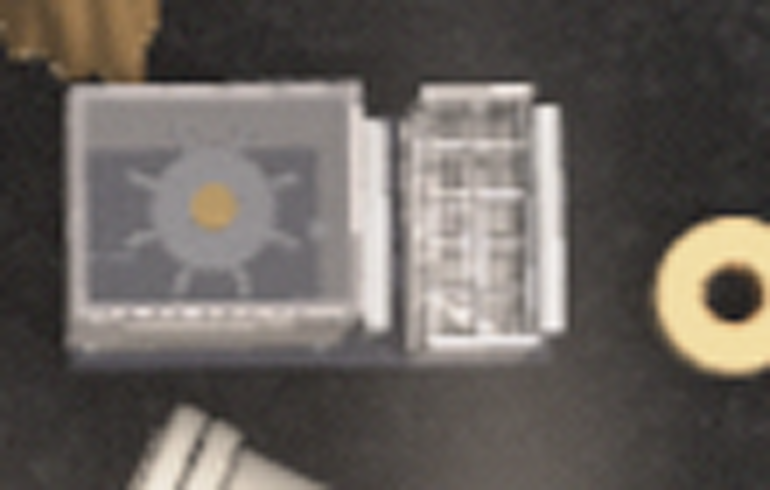

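```bash
cat >> h.py <<'E'
def tp(u,v,z,s=7,o=(290,130)): return px2w(cam("top"),(o[0]+(u+.5)/s-.5,o[1]+(v+.5)/s-.5),z)*1000
E
python3 - <<'E'
from h import *
for a in((212,207,.095),(70,318,.12),(360,311,.12),(68,86,.12),(358,82,.12),(180,290,.095),(244,290,.095)): print(a,np.round(tp(*a),1))
# scene check
K=cam("scene");im=camera("scene");cv2.imwrite("pics/s14.png",cv2.resize(im[120:260,190:360,::-1],None,fx=4.5,fy=4.5,interpolation=2))
E
```

```text
(212, 207, 0.095) [ 654.5 -222.1   95. ]
(70, 318, 0.12) [ 607.3 -168.   120. ]
(360, 311, 0.12) [ 612.4 -276.9  120. ]
(68, 86, 0.12) [ 695.3 -165.3  120. ]
(358, 82, 0.12) [ 699.3 -274.7  120. ]
(180, 290, 0.095) [ 622.1 -210.5   95. ]
(244, 290, 0.095) [ 622.7 -235.1   95. ]
```

View pics/s14.png

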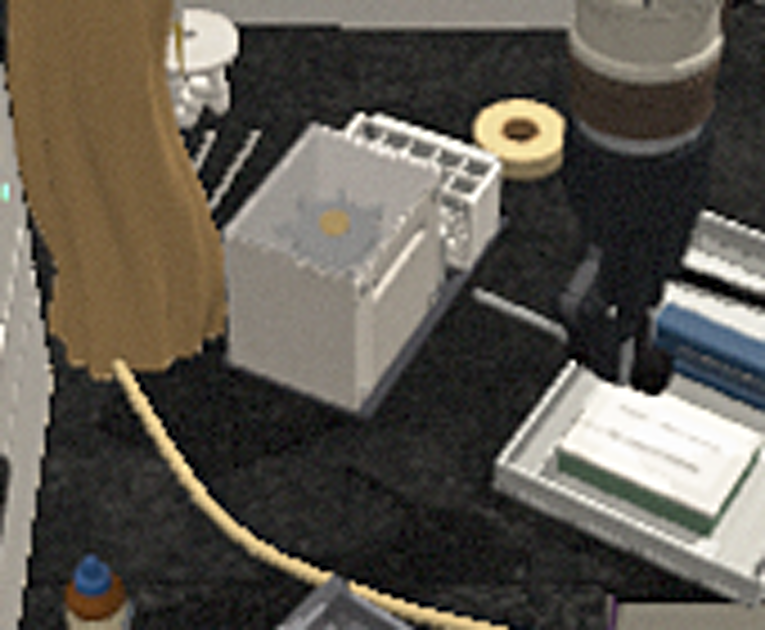

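```bash
python3 - <<'E'
from h import *
K=cam("scene")
for u,v in((372,298),(424,236)): print(np.round(px2w(K,(190+u/4.5,120+v/4.5),.09)*1000,1))
a=np.radians(2);X=np.array([np.cos(a),np.sin(a),0]);Y=np.array([-np.sin(a),np.cos(a),0]);S=np.array([610,-223,90])
for y in(34,-34): print((w2px(K,(S+y*Y)/1000)-(190,120))*4.5)
# key tip in scene: (478,292)
q,Rm,o=tool()
for s in(0,30,95): print(s,(w2px(K,(q+Rm@np.array([s,0,-8]))/1000)-(190,120))*4.5)
print(np.round(q+Rm@np.array([95,0,-8]),1))
t=S-78*X-20*X; down((t[0],t[1],82),2)
E
```

```text
[ 606.2 -185.8   90. ]
[ 605.2 -246.6   90. ]
[370.76874609 292.97311009]
[423.54996176 222.22153128]
0 [621.50008562 353.43725901]
30 [574.81237431 333.17164844]
95 [477.03738012 290.730717  ]
[ 549.5 -207.5  105.7]
delta tool [60.9 22.7 17.3] rot [-1.4  3.5 -7.2]
```

Request:
jog_arm(
  deltas=[
    [[10,10,5,-1.4,3.5,-7.2,0],[15,10,6,0,0,0,0],[10,5,0,0,0,0,0],[0,0,0,0,0,0,0]],
  ],
)

```text
clock: 34.15
eef_pos: [0.4891, -0.2236, 0.0909]
tool_rot: [1.0, 0.023, 0.0, -0.0]
ft_force: [-0.4, 0.1, -0.9]
grip_width: 0.0169
```

```bash
python3 - <<'E'
from h import *
show();down((501,-226,83),2)
E
```

```text
t 34.15 tcp [ 489.1 -223.6   90.9] xaxis yaw 2.7 z [ 0.001  0.001 -1.   ] q [-0.43  0.41 -0.13  1.02  0.    2.67] F [-0.4  0.1 -0.9] w 16.9
delta tool [11.8  2.9  7.9] rot [-0.  -0.1  0.7]
```

Request:
jog_arm(
  deltas=[
    [[12,3,8,0,0,0.7,0],[0,0,0,0,0,0,0],[0,0,0,0,0,0,0]],
  ],
)

```text
clock: 34.45
eef_pos: [0.5009, -0.2256, 0.0834]
tool_rot: [1.0, 0.018, -0.0, -0.001]
ft_force: [0.4, -0.1, -0.4]
grip_width: 0.0163
```

```bash
python3 - <<'E'
from h import *
show();down((501,-226,83),2)
q,Rm,o=tool()
a=camera("top")[145:190,290:355,::-1];b=camera("scene")[145:220,230:330,::-1]
A=cv2.resize(a,None,fx=8,fy=8,interpolation=2);B=cv2.resize(b,None,fx=8,fy=8,interpolation=2)[80:]
im=np.zeros((360+240,800,3),np.uint8);
cv2.imwrite("pics/t15.png",A)
cv2.imwrite("pics/s15.png",cv2.resize(b,None,fx=8,fy=8,interpolation=2))
for s in(30,95):
  P=(q+Rm@np.array([s,0,-6.7]))/1000; print(s,np.round(P*1000,1),"scene",((w2px(cam("scene"),P)-(230,145)+.5)*8-.5).round(),"top",((w2px(cam("top"),P)-(290,145)+.5)*8-.5).round())
E
```

```text
t 34.45 tcp [ 500.9 -225.6   83.4] xaxis yaw 2.0 z [-0.001  0.001 -1.   ] q [-0.42  0.44 -0.11  1.02  0.    2.68] F [ 0.4 -0.1 -0.4] w 16.3
delta tool [0.1 0.4 0.4] rot [-0.1  0.   0. ]
30 [ 530.9 -224.5   90. ] scene [604. 343.] top [241. 484.]
95 [ 595.8 -222.2   90. ] scene [426. 277.] top [238. 292.]
```

View pics/s15.png

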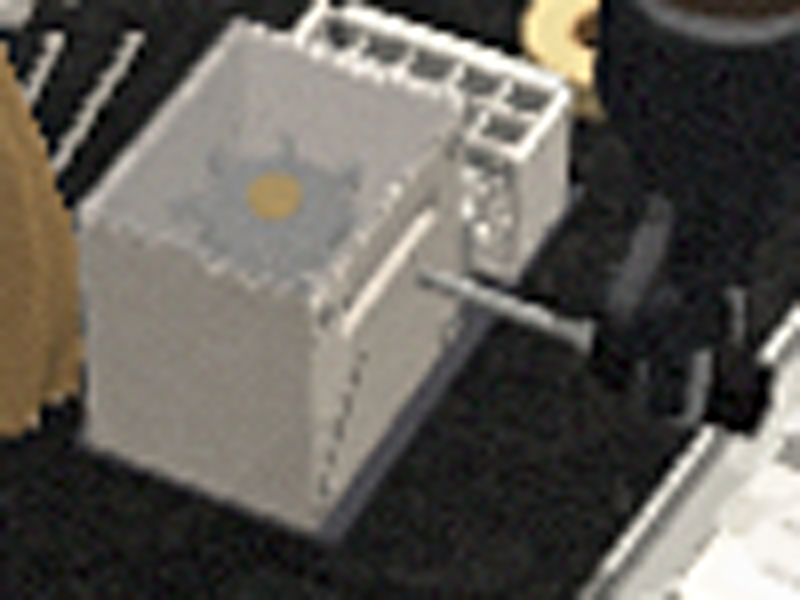

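```bash
python3 - <<'E'
from h import *
K=cam("scene");a=np.radians(2);X=np.array([np.cos(a),np.sin(a),0]);Y=np.array([-np.sin(a),np.cos(a),0])
g=lambda P:((w2px(K,P/1000)-(230,145)+.5)*8-.5).round()
for x in(606,610):
  S=np.array([x,-223,0])
  print(x,"strip outer z82",g(S+34*Y+[0,0,82]),g(S-34*Y+[0,0,82]),"inner",g(S+34*Y+5*X+[0,0,82]),g(S-34*Y+5*X+[0,0,82]))
  print("front top L,R",g(S+55*Y+[0,0,120]),g(S-55*Y+[0,0,120]),"bot L",g(S+55*Y), "back top L",g(S+55*Y+88*X+[0,0,120]))
E
```

```text
606 strip outer z82 [353. 346.] [446. 220.] inner [340. 341.] [433. 215.]
front top L,R [323. 303.] [477.  99.] bot L [323. 553.] back top L [ 84. 213.]
610 strip outer z82 [343. 342.] [436. 216.] inner [329. 336.] [423. 211.]
front top L,R [312. 299.] [467.  95.] bot L [312. 549.] back top L [ 73. 209.]
```

View pics/t15.png

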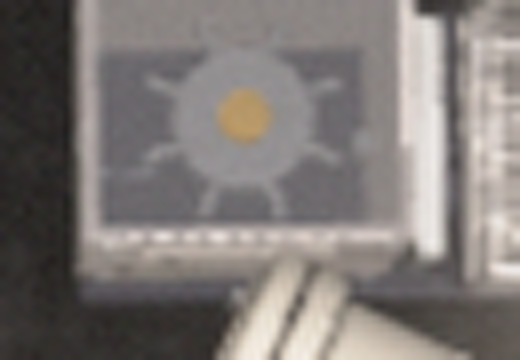

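Request:
jog_arm(
  deltas=[
    [[8,0,0,0,0,0,0],[7,0,0,0,0,0,0],[0,0,0,0,0,0,0]],
  ],
)

```text
clock: 34.85
eef_pos: [0.5167, -0.2249, 0.0846]
tool_rot: [1.0, 0.018, 0.0, -0.0]
ft_force: [-0.2, 0.3, -0.5]
grip_width: 0.0166
```

Request:
jog_arm(
  deltas=[
    [[6,0,0,0,0,0,0],[4,0,0,0,0,0,0],[4,0,0,0,0,0,0],[0,0,0,0,0,0,0]],
  ],
)

```text
clock: 35.25
eef_pos: [0.5324, -0.2242, 0.0847]
tool_rot: [1.0, 0.018, 0.001, -0.0]
ft_force: [0.2, -0.2, -1.1]
grip_width: 0.0165
```

```bash
cat >> h.py <<'E'
def wheel(pic=None):
    """wheel tooth phase from the top view: dark/bright around wheel centre at r=31 mm"""
    K=cam("top"); im=camera("top").astype(float).mean(2)
    if pic: cv2.imwrite(f"pics/{pic}.png",im)
    th=np.radians(np.arange(-180,180,3)); C=np.array([.6535,-.2218,.095]); a0=np.radians(182)
    v=np.zeros(len(th))
    for r in(.030,.032,.034):
        P=np.array([w2px(K,C+r*np.array([np.cos(a0+t),np.sin(a0+t),0])) for t in th]).astype(np.float32)
        v+=cv2.remap(im.astype(np.float32),P[:,0].reshape(1,-1),P[:,1].reshape(1,-1),1)[0]/3
    sel=np.abs(np.degrees(th))<=120; v=v-cv2.GaussianBlur(v.reshape(1,-1).astype(np.float32),(31,1),0)[0]
    z=(v[sel]*np.exp(-1j*8*th[sel])).sum(); ph=-np.angle(z)/8
    # tooth at front-relative angle (ccw +) ; star angle grows ccw?: teeth at front go to -y
    print("tooth phase deg (about front, +=ccw)",round(np.degrees(ph),1),"strength",round(abs(z)/sel.sum(),2))
E
python3 - <<'E'
from h import *
show(); wheel(); q,Rm,o=tool(); print(np.round(q+Rm@np.array([95,0,-6.7]),1))
E
```

```text
t 35.25 tcp [ 532.4 -224.2   84.7] xaxis yaw 2.1 z [ 0.001  0.001 -1.   ] q [-0.4   0.49 -0.02  1.05  0.    2.71] F [ 0.2 -0.2 -1.1] w 16.5
tooth phase deg (about front, +=ccw) -6.8 strength 2.09
[ 626.9 -220.8   91.4]
```

Request:
jog_arm(
  deltas=[
    [[0,3,0,0,0,0,0],[0,3,0,0,0,0,0],[0,3,0,0,0,0,0],[0,3,0,0,0,0,0],[0,3,0,0,0,0,0]],
  ],
)

```text
clock: 35.8
eef_pos: [0.5318, -0.2387, 0.0842]
tool_rot: [1.0, 0.019, -0.0, -0.002]
ft_force: [0.3, 1.0, -1.1]
grip_width: 0.0169
```

```bash
python3 - <<'E'
from h import *
show(); wheel(); down((532,-239,83),2)
E
```

```text
t 35.8 tcp [ 531.8 -238.7   84.2] xaxis yaw 2.2 z [-0.     0.004 -1.   ] q [-0.42  0.5  -0.01  1.06  0.    2.68] F [ 0.3  1.  -1.1] w 16.9
tooth phase deg (about front, +=ccw) -15.6 strength 2.35
delta tool [ 0.3 -0.3  1.2] rot [-0.2  0.   0.1]
```

```bash
cat >> h.py <<'E'
def wheel2(c="scene",gray=None,C=(.6535,-.2218,.095),rng=180):
    K=cam(c); im=(camera(c) if gray is None else gray).astype(float).mean(2)
    th=np.radians(np.arange(-180,180,3)); C=np.array(C); a0=np.radians(182); v=np.zeros(len(th))
    for r in(.028,.030,.032,.034):
        P=np.array([w2px(K,C+r*np.array([np.cos(a0+t),np.sin(a0+t),0])) for t in th]).astype(np.float32)
        v+=cv2.remap(im.astype(np.float32),P[:,0].reshape(1,-1),P[:,1].reshape(1,-1),1)[0]/4
    vv=np.concatenate([v]*3).reshape(1,-1).astype(np.float32); v=v-cv2.GaussianBlur(vv,(0,0),5)[0][120:240]
    sel=np.abs(np.degrees(th))<=rng; z=(v[sel]*np.exp(-1j*8*th[sel])).sum()
    return round(np.degrees(-np.angle(z)/8),1),round(abs(z)/sel.sum(),2)
E
python3 - <<'E'
from h import *
ref=cv2.imread("pics/scene0.png");s2=cv2.imread("pics/s2.png"); t0=cv2.imread("pics/top0.png")
K=cam("scene");print("wheel px",w2px(K,(.6535,-.2218,.095)))
print(wheel2(gray=ref),wheel2(gray=s2),"top",wheel2("top",gray=t0))
print("now",wheel2(),wheel2(),wheel2("top",rng=120))
E
```

```text
wheel px [264.01180375 170.34557518]
(np.float64(-0.7), np.float64(1.51)) (np.float64(0.9), np.float64(2.25)) top (np.float64(21.6), np.float64(3.81))
now (np.float64(8.3), np.float64(1.71)) (np.float64(8.6), np.float64(1.62)) (np.float64(-14.8), np.float64(2.8))
```

Request:
jog_arm(
  deltas=[
    [[0,3,0.5,0,0,0,0],[0,3,0.5,0,0,0,0],[0,3,0,0,0,0,0],[0,0,0,0,0,0,0]],
  ],
)

```text
clock: 36.4
eef_pos: [0.5317, -0.2485, 0.083]
tool_rot: [1.0, 0.019, -0.001, -0.002]
ft_force: [-1.1, 1.0, -0.3]
grip_width: 0.0166
```

```bash
python3 - <<'E'
from h import *
show(); s=wheel2();print("tooth",s[0]-22.5,s[1],wheel2("top",rng=120)); q,Rm,o=tool(); print(np.round(q+Rm@np.array([95,0,-6.7]),1))
E
```

```text
t 36.4 tcp [ 531.7 -248.5   83. ] xaxis yaw 2.2 z [-0.002  0.003 -1.   ] q [-0.44  0.51  0.01  1.07  0.    2.67] F [-1.1  1.  -0.3] w 16.6
tooth -1.0 1.18 (np.float64(-0.8), np.float64(4.45))
[ 626.4 -244.9   89.5]
```

Request:
jog_arm(
  deltas=[
    [[-8,0,0,0,0,0,0],[-7,0,0,0,0,0,0],[0,0,0,0,0,0,0]],
  ],
)

```text
clock: 36.8
eef_pos: [0.5157, -0.2498, 0.0832]
tool_rot: [1.0, 0.018, -0.0, -0.001]
ft_force: [-0.2, 0.6, -1.0]
grip_width: 0.0165
```

Request:
jog_arm(
  deltas=[
    [[0,-12,0,0,0,0,0],[0,-12,0,0,0,0,0],[0,-8,0,0,0,0,0],[0,0,0,0,0,0,0]],
  ],
)

```text
clock: 37.2
eef_pos: [0.5145, -0.2149, 0.0838]
tool_rot: [1.0, 0.018, 0.0, -0.001]
ft_force: [-0.1, -0.5, -1.3]
grip_width: 0.0167
```

```bash
cat >> h.py <<'E'
def st():
    show(); s=wheel2();print("tooth scene",round(s[0]-22.5,1),s[1],"top",wheel2("top",rng=120)); q,Rm,o=tool(); t=q+Rm@np.array([95,0,-6.7])-[609,-222.5,90]
    a=np.radians(2); print("tip depth,y,z",np.round([t[0]*np.cos(a)+t[1]*np.sin(a),-t[0]*np.sin(a)+t[1]*np.cos(a),t[2]],1))
E
python3 -c "
from h import *
st()"
```

```text
t 37.2 tcp [ 514.5 -214.9   83.8] xaxis yaw 2.1 z [ 0.001  0.002 -1.   ] q [-0.4   0.46 -0.08  1.03  0.    2.71] F [-0.1 -0.5 -1.3] w 16.7
tooth scene -1.7 1.4 top (np.float64(-2.3), np.float64(5.53))
tip depth,y,z [1.  9.9 0.6]
```

Request:
jog_arm(
  deltas=[
    [[7,-1,0,0,0,0,0],[6,0,0,0,0,0,0],[3,0,0,0,0,0,0],[0,0,0,0,0,0,0]],
  ],
)

```text
clock: 37.7
eef_pos: [0.5332, -0.215, 0.084]
tool_rot: [1.0, 0.018, 0.001, -0.0]
ft_force: [-0.5, 0.4, -0.8]
grip_width: 0.0164
```

Request:
jog_arm(
  deltas=[
    [[0,3,0,0,0,0,0],[0,3,0,0,0,0,0],[0,3,0,0,0,0,0],[0,3,0,0,0,0,0],[0,3,0,0,0,0,0]],
  ],
)

```text
clock: 38.2
eef_pos: [0.5335, -0.2296, 0.0834]
tool_rot: [1.0, 0.018, 0.001, -0.002]
ft_force: [-0.2, 2.6, 0.1]
grip_width: 0.017
```

Request:
jog_arm(
  deltas=[
    [[0,3,0,0,0,0,0],[0,3,0,0,0,0,0],[0,3,0,0,0,0,0],[0,3,0,0,0,0,0],[0,3,0,0,0,0,0]],
  ],
)

```text
clock: 38.7
eef_pos: [0.5334, -0.2451, 0.083]
tool_rot: [1.0, 0.019, 0.0, -0.003]
ft_force: [0.0, 2.3, -0.7]
grip_width: 0.0166
```

```bash
python3 -c "
from h import *
st()"
```

```text
t 38.7 tcp [ 533.4 -245.1   83. ] xaxis yaw 2.2 z [ 0.001  0.005 -1.   ] q [-0.43  0.51  0.01  1.07  0.01  2.67] F [ 0.   2.3 -0.7] w 16.6
tooth scene -3.0 1.02 top (np.float64(-2.4), np.float64(4.98))
tip depth,y,z [ 18.4 -20.6  -0.3]
```

Request:
jog_arm(
  deltas=[
    [[-8,0,0,0,0,0,0],[-7,0,0,0,0,0,0],[0,0,0,0,0,0,0],[0,-12,0,0,0,0,0],[0,-12,0,0,0,0,0]],
  ],
)

```text
clock: 39.3
eef_pos: [0.5159, -0.2244, 0.0835]
tool_rot: [1.0, 0.016, 0.001, -0.0]
ft_force: [0.7, -0.8, -0.8]
grip_width: 0.0166
```

Request:
jog_arm(
  deltas=[
    [[0,-6,0,0,0,0,0],[0,0,0,0,0,0,0]],
  ],
)

```text
clock: 39.5
eef_pos: [0.5157, -0.2153, 0.0837]
tool_rot: [1.0, 0.017, 0.001, -0.001]
ft_force: [0.5, -0.4, -0.7]
grip_width: 0.017
```

```bash
python3 -c "
from h import *
st()"
```

```text
t 39.5 tcp [ 515.7 -215.3   83.7] xaxis yaw 2.0 z [ 0.001  0.001 -1.   ] q [-0.4   0.46 -0.08  1.03  0.    2.71] F [ 0.5 -0.4 -0.7] w 17.0
tooth scene -3.1 1.32 top (np.float64(-3.2), np.float64(5.87))
tip depth,y,z [2.2 9.4 0.6]
```

Request:
jog_arm(
  deltas=[
    [[7,-1,0,0,0,0,0],[6,0,0,0,0,0,0],[1,0,0,0,0,0,0],[0,0,0,0,0,0,0]],
  ],
)

```text
clock: 40.0
eef_pos: [0.5321, -0.2153, 0.0838]
tool_rot: [1.0, 0.017, 0.001, -0.0]
ft_force: [0.8, 0.2, -0.7]
grip_width: 0.0167
```

Request:
jog_arm(
  deltas=[
    [[0,3,0,0,0,0,0],[0,3,0,0,0,0,0],[0,3,0,0,0,0,0],[0,3,0,0,0,0,0],[0,3,0,0,0,0,0]],
  ],
)

```text
clock: 40.5
eef_pos: [0.5326, -0.2299, 0.0834]
tool_rot: [1.0, 0.018, 0.001, -0.002]
ft_force: [0.0, 2.1, -0.4]
grip_width: 0.0165
```

Request:
jog_arm(
  deltas=[
    [[0,3,0,0,0,0,0],[0,3,0,0,0,0,0],[0,3,0,0,0,0,0],[0,3,0,0,0,0,0],[0,3,0,0,0,0,0]],
  ],
)

```text
clock: 41.0
eef_pos: [0.5325, -0.2456, 0.083]
tool_rot: [1.0, 0.018, 0.001, -0.002]
ft_force: [-0.4, 2.3, -0.3]
grip_width: 0.0165
```

```bash
python3 -c "
from h import *
st()"
```

```text
t 41.0 tcp [ 532.5 -245.6   83. ] xaxis yaw 2.0 z [ 0.001  0.005 -1.   ] q [-0.43  0.51  0.    1.06  0.01  2.67] F [-0.4  2.3 -0.3] w 16.5
tooth scene -4.8 1.48 top (np.float64(-2.5), np.float64(4.68))
tip depth,y,z [ 17.4 -21.1  -0.3]
```

Request:
jog_arm(
  deltas=[
    [[-8,0,0,0,0,0,0],[-7,0,0,0,0,0,0],[0,0,0,0,0,0,0],[0,-12,0,0,0,0,0],[0,-12,0,0,0,0,0]],
  ],
)

```text
clock: 41.6
eef_pos: [0.5149, -0.2246, 0.0834]
tool_rot: [1.0, 0.015, 0.001, -0.0]
ft_force: [-0.4, 1.1, -0.6]
grip_width: 0.0163
```

Request:
jog_arm(
  deltas=[
    [[0,-5,0,0,0,0,0],[0,0,0,0,0,0,0]],
  ],
)

```text
clock: 41.8
eef_pos: [0.5148, -0.2166, 0.0836]
tool_rot: [1.0, 0.016, 0.001, -0.001]
ft_force: [0.3, -1.0, -0.4]
grip_width: 0.0166
```

Request:
jog_arm(
  deltas=[
    [[7,-1,0,0,0,0,0],[6,0,0,0,0,0,0],[1,0,0,0,0,0,0],[0,0,0,0,0,0,0]],
  ],
)

```text
clock: 42.2
eef_pos: [0.5313, -0.2147, 0.0839]
tool_rot: [1.0, 0.017, 0.002, -0.0]
ft_force: [0.2, -0.2, -0.3]
grip_width: 0.0165
```

Request:
jog_arm(
  deltas=[
    [[0,3,0,0,0,0,0],[0,3,0,0,0,0,0],[0,3,0,0,0,0,0],[0,3,0,0,0,0,0]],
  ],
)

```text
clock: 42.6
eef_pos: [0.5315, -0.2267, 0.0835]
tool_rot: [1.0, 0.017, 0.001, -0.001]
ft_force: [0.8, 2.1, -0.6]
grip_width: 0.0165
```

```bash
python3 -c "
from h import *
st()"
```

```text
t 42.6 tcp [ 531.5 -226.7   83.5] xaxis yaw 2.0 z [ 0.003  0.003 -1.   ] q [-0.41  0.49 -0.03  1.05  0.    2.7 ] F [ 0.8  2.1 -0.6] w 16.5
tooth scene -34.8 1.45 top (np.float64(12.1), np.float64(7.65))
tip depth,y,z [17.4 -2.1  0.5]
```

Moving in smaller steps now, and watching the force.

Request:
jog_arm(
  deltas=[
    [[0,2,0,0,0,0,0],[0,2,0,0,0,0,0]],
  ],
)

```text
clock: 42.9
eef_pos: [0.5319, -0.2308, 0.0835]
tool_rot: [1.0, 0.017, 0.002, -0.001]
ft_force: [0.2, 2.2, -1.2]
grip_width: 0.0167
```

Request:
jog_arm(
  deltas=[
    [[0,2,0,0,0,0,0],[0,2,0,0,0,0,0]],
  ],
)

```text
clock: 43.1
eef_pos: [0.532, -0.2348, 0.0835]
tool_rot: [1.0, 0.018, 0.002, -0.002]
ft_force: [-0.5, 1.4, -0.1]
grip_width: 0.0169
```

Request:
jog_arm(
  deltas=[
    [[0,2,0,0,0,0,0],[0,2,0,0,0,0,0]],
  ],
)

```text
clock: 43.3
eef_pos: [0.5318, -0.239, 0.0833]
tool_rot: [1.0, 0.018, 0.001, -0.002]
ft_force: [-0.6, 2.4, -0.2]
grip_width: 0.0166
```

```bash
python3 -c "
from h import *
st()"
```

```text
t 43.3 tcp [ 531.8 -239.    83.3] xaxis yaw 2.0 z [ 0.003  0.004 -1.   ] q [-0.42  0.5  -0.01  1.06  0.    2.68] F [-0.6  2.4 -0.2] w 16.6
tooth scene -13.6 1.51 top (np.float64(-13.7), np.float64(2.91))
tip depth,y,z [ 17.1 -14.2   0.2]
```

Request:
jog_arm(
  deltas=[
    [[0,2,0,0,0,0,0],[0,2,0,0,0,0,0]],
  ],
)

```text
clock: 43.6
eef_pos: [0.5315, -0.2434, 0.0831]
tool_rot: [1.0, 0.017, 0.001, -0.002]
ft_force: [-0.7, 1.4, -1.2]
grip_width: 0.0165
```

Request:
jog_arm(
  deltas=[
    [[0,2,0,0,0,0,0],[0,2,0,0,0,0,0]],
  ],
)

```text
clock: 43.8
eef_pos: [0.5314, -0.2478, 0.083]
tool_rot: [1.0, 0.017, 0.001, -0.002]
ft_force: [-0.2, 1.0, -0.2]
grip_width: 0.0164
```

```bash
python3 -c "
from h import *
st()"
```

```text
t 43.8 tcp [ 531.4 -247.8   83. ] xaxis yaw 2.0 z [ 0.001  0.003 -1.   ] q [-0.44  0.51  0.    1.06  0.    2.67] F [-0.2  1.  -0.2] w 16.4
tooth scene -0.9 1.33 top (np.float64(-1.5), np.float64(4.69))
tip depth,y,z [ 16.2 -23.6  -0.2]
```

Request:
jog_arm(
  deltas=[
    [[-8,0,0,0,0,0,0],[-6,0,0,0,0,0,0],[0,0,0,0,0,0,0],[0,-12,0,0,0,0,0],[0,-13,0,0,0,0,0]],
  ],
)

```text
clock: 44.4
eef_pos: [0.5153, -0.2256, 0.0835]
tool_rot: [1.0, 0.014, 0.001, 0.0]
ft_force: [-0.1, 0.7, -1.1]
grip_width: 0.0167
```

Request:
jog_arm(
  deltas=[
    [[0,-6,0,0,0,0,0],[0,0,0,0,0,0,0]],
  ],
)

```text
clock: 44.6
eef_pos: [0.5151, -0.2163, 0.0836]
tool_rot: [1.0, 0.016, 0.001, 0.0]
ft_force: [-0.4, -0.8, -0.3]
grip_width: 0.0165
```

Request:
jog_arm(
  deltas=[
    [[7,-1,0,0,0,0,0],[6,0,0,0,0,0,0],[1,0,0,0,0,0,0],[0,0,0,0,0,0,0]],
  ],
)

```text
clock: 45.0
eef_pos: [0.5315, -0.2143, 0.0839]
tool_rot: [1.0, 0.017, 0.002, 0.0]
ft_force: [0.4, -0.6, -0.7]
grip_width: 0.0168
```

Request:
jog_arm(
  deltas=[
    [[0,2,0,0,0,0,0],[0,2,0,0,0,0,0]],
  ],
)

```text
clock: 45.2
eef_pos: [0.5317, -0.2187, 0.0837]
tool_rot: [1.0, 0.017, 0.002, 0.0]
ft_force: [-0.8, 0.3, -0.6]
grip_width: 0.0165
```

```bash
python3 -c "
from h import *
st()"
```

```text
t 45.2 tcp [ 531.7 -218.7   83.7] xaxis yaw 1.9 z [ 0.003 -0.001 -1.   ] q [-0.39  0.49 -0.04  1.04  0.    2.72] F [-0.8  0.3 -0.6] w 16.5
tooth scene -1.9 1.13 top (np.float64(-14.6), np.float64(2.65))
tip depth,y,z [17.8  6.1  0.7]
```

Request:
jog_arm(
  deltas=[
    [[0,2,0,0,0,0,0],[0,2,0,0,0,0,0]],
  ],
)

```text
clock: 45.5
eef_pos: [0.5314, -0.2227, 0.0836]
tool_rot: [1.0, 0.017, 0.002, -0.0]
ft_force: [-0.3, 2.3, -0.4]
grip_width: 0.0166
```

Request:
jog_arm(
  deltas=[
    [[0,2,0,0,0,0,0],[0,2,0,0,0,0,0]],
  ],
)

```text
clock: 45.7
eef_pos: [0.5315, -0.2261, 0.0836]
tool_rot: [1.0, 0.017, 0.002, -0.001]
ft_force: [0.1, 2.5, -0.4]
grip_width: 0.0163
```

Request:
jog_arm(
  deltas=[
    [[0,2,0,0,0,0,0]],
  ],
)

```text
clock: 45.8
eef_pos: [0.5317, -0.228, 0.0836]
tool_rot: [1.0, 0.017, 0.002, -0.001]
ft_force: [0.3, 2.6, -1.1]
grip_width: 0.0165
```

Request:
jog_arm(
  deltas=[
    [[0,2,0,0,0,0,0],[0,2,0,0,0,0,0]],
  ],
)

```text
clock: 46.0
eef_pos: [0.5322, -0.2319, 0.0836]
tool_rot: [1.0, 0.018, 0.002, -0.002]
ft_force: [1.1, 2.9, -0.2]
grip_width: 0.0165
```

Request:
jog_arm(
  deltas=[
    [[0,2,0,0,0,0,0]],
  ],
)

```text
clock: 46.1
eef_pos: [0.5323, -0.2339, 0.0836]
tool_rot: [1.0, 0.018, 0.002, -0.002]
ft_force: [0.5, 1.8, -0.9]
grip_width: 0.0165
```

Request:
jog_arm(
  deltas=[
    [[0,2,0,0,0,0,0]],
  ],
)

```text
clock: 46.2
eef_pos: [0.5322, -0.2359, 0.0835]
tool_rot: [1.0, 0.018, 0.002, -0.002]
ft_force: [0.3, 3.1, -0.7]
grip_width: 0.0167
```

```bash
python3 -c "
from h import *
st()"
```

```text
t 46.2 tcp [ 532.2 -235.9   83.5] xaxis yaw 2.1 z [ 0.004  0.004 -1.   ] q [-0.42  0.5  -0.01  1.06  0.01  2.69] F [ 0.3  3.1 -0.7] w 16.7
tooth scene -20.0 1.5 top (np.float64(-17.4), np.float64(3.03))
tip depth,y,z [ 17.6 -10.7   0.5]
```

Request:
jog_arm(
  deltas=[
    [[0,2,0,0,0,0,0]],
  ],
)

```text
clock: 46.4
eef_pos: [0.5321, -0.237, 0.0833]
tool_rot: [1.0, 0.018, 0.002, -0.003]
ft_force: [0.7, 6.7, 0.1]
grip_width: 0.0166
```

Request:
jog_arm(
  deltas=[
    [[0,2,0,0,0,0,0]],
  ],
)

```text
clock: 46.5
eef_pos: [0.5321, -0.2374, 0.0831]
tool_rot: [1.0, 0.02, 0.002, -0.005]
ft_force: [-0.4, 6.9, 0.7]
grip_width: 0.0168
```

Request:
jog_arm(
  deltas=[
    [[0,2,0,0,0,0,0]],
  ],
)

```text
clock: 46.6
eef_pos: [0.5321, -0.2376, 0.083]
tool_rot: [1.0, 0.021, 0.002, -0.007]
ft_force: [0.9, 6.4, 0.9]
grip_width: 0.0168
```

```bash
python3 -c "
from h import *
st()"
```

```text
t 46.6 tcp [ 532.1 -237.6   83. ] xaxis yaw 2.4 z [ 0.003  0.013 -1.   ] q [-0.43  0.5  -0.01  1.06  0.01  2.67] F [0.9 6.4 0.9] w 16.8
tooth scene -20.7 1.51 top (np.float64(-19.9), np.float64(4.46))
tip depth,y,z [ 17.7 -11.9   0.1]
```

Request:
jog_arm(
  deltas=[
    [[0,2.5,0,0,0,0,0]],
  ],
)

```text
clock: 46.8
eef_pos: [0.5322, -0.238, 0.0829]
tool_rot: [1.0, 0.022, 0.002, -0.009]
ft_force: [-1.2, 8.1, 0.7]
grip_width: 0.0167
```

```bash
python3 -c "
from h import *
st()"
```

```text
t 46.8 tcp [ 532.2 -238.    82.9] xaxis yaw 2.5 z [ 0.003  0.017 -1.   ] q [-0.43  0.51 -0.    1.06  0.02  2.67] F [-1.2  8.1  0.7] w 16.7
tooth scene -20.8 1.52 top (np.float64(-19.0), np.float64(4.63))
tip depth,y,z [ 17.7 -12.1  -0. ]
```

Request:
jog_arm(
  deltas=[
    [[0,-3,0,-1,0,0,0],[-12,0,0,0,0,0,0],[-15,0,0,0,0,0,0],[-15,0,0,0,0,0,0],[-5,0,0,0,0,0,0]],
  ],
)

```text
clock: 47.4
eef_pos: [0.4845, -0.2406, 0.0832]
tool_rot: [1.0, 0.02, 0.002, 0.006]
ft_force: [-0.2, 1.2, -1.1]
grip_width: 0.0167
```

Request:
jog_arm(
  deltas=[
    [[0,0,-30,0,0,0,0],[0,0,-30,0,0,0,0],[0,0,0,0,0,-8.3,0],[0,0,0,0,0,-8.3,0],[0,0,0,0,0,-8.3,0]],
  ],
)

```text
clock: 47.9
eef_pos: [0.4846, -0.2442, 0.1468]
tool_rot: [0.971, 0.24, 0.0, 0.011]
ft_force: [-0.6, 0.4, -1.0]
grip_width: 0.0168
```

Request:
jog_arm(
  deltas=[
    [[0,0,0,0,0,-8.3,0],[0,0,0,0,0,-8.3,0],[0,0,0,0,0,-8.3,0],[0,0,0,0,0,-8.3,0],[0,0,0,0,0,-8.3,0]],
  ],
)

```text
clock: 48.4
eef_pos: [0.4871, -0.2487, 0.1487]
tool_rot: [0.815, 0.579, -0.005, 0.016]
ft_force: [-0.1, -0.1, -1.0]
grip_width: 0.017
```

```bash
python3 -c "
from h import *
st(); down((470,55,140),81.5)"
```

```text
t 48.4 tcp [ 487.1 -248.7  148.7] xaxis yaw 70.7 z [ 0.01  -0.031 -0.999] q [-0.46  0.36 -0.05  1.14 -0.02  1.45] F [-0.1 -0.1 -1. ] w 17.0
tooth scene -21.2 1.76 top (np.float64(-17.7), np.float64(4.59))
tip depth,y,z [-87.8  66.7  62.9]
delta tool [ 280.3 -118.1   -0.8] rot [  1.    1.6 -11.1]
```

Request:
jog_arm(
  deltas=[
    [[30,-12,0,1,1.6,-5.5,0],[45,-12,0,0,0,-5.5,0],[50,-10,0,0,0,0,0],[50,-10,0,0,0,0,0],[50,-10,0,0,0,0,0]],
  ],
)

```text
clock: 49.0
eef_pos: [0.4833, -0.0215, 0.1479]
tool_rot: [0.767, 0.641, 0.002, 0.005]
ft_force: [1.9, -0.5, -0.3]
grip_width: 0.0166
```

Request:
jog_arm(
  deltas=[
    [[45,-8,0,0,0,0,0],[20,0,0,0,0,0,0],[0,0,0,0,0,0,0]],
  ],
)

```text
clock: 49.3
eef_pos: [0.4876, 0.0513, 0.1485]
tool_rot: [0.769, 0.64, 0.003, 0.006]
ft_force: [1.2, -0.6, -0.7]
grip_width: 0.0166
```

```bash
python3 -c "
from h import *
look((('wheel_key',.145),),'w20'); down((470,55,140),81.5)"
```

```text
t 49.3 tcp [487.6  51.3 148.5] xaxis yaw 79.5 z [ 0.013 -0.006 -1.   ] q [ 0.11  0.27 -0.18  1.11 -0.01  1.86] F [ 1.2 -0.6 -0.7] w 16.6
wheel_key 0.8 [282. 246.] [492.1  75.3] [145.   21.5] 79.6 at-> [492.6  63.2 145. ]
delta tool [  2.8 -18.    8.1] rot [ 0.7  0.3 -2. ]
```

Request:
jog_arm(
  deltas=[
    [[2,-18,5,0.7,0.3,-2,0],[0,0,25,0,0,0,0],[0,0,25,0,0,0,0],[0,0,20,0,0,0,0],[0,0,0,0,0,0,0]],
  ],
)

```text
clock: 49.9
eef_pos: [0.4716, 0.0468, 0.0725]
tool_rot: [0.764, 0.646, 0.001, 0.003]
ft_force: [-1.0, -0.1, -1.4]
grip_width: 0.0168
```

```bash
python3 -c "
from h import *
show(); down((470,55,9),81.5)"
```

```text
t 49.9 tcp [471.6  46.8  72.5] xaxis yaw 80.4 z [ 0.005 -0.003 -1.   ] q [ 0.1   0.32 -0.33  0.91 -0.    1.84] F [-1.  -0.1 -1.4] w 16.8
delta tool [ 8.  -3.3 63.5] rot [ 0.3  0.1 -1.1]
```

Request:
jog_arm(
  deltas=[
    [[8,-3,10,0.3,0,-1,0],[0,0,12,0,0,0,0],[0,0,12,0,0,0,0],[0,0,8,0,0,0,0],[0,0,0,0,0,0,0]],
  ],
)

```text
clock: 50.4
eef_pos: [0.4734, 0.0533, 0.0316]
tool_rot: [0.76, 0.65, 0.001, 0.002]
ft_force: [-0.3, -0.2, 0.0]
grip_width: 0.0169
```

```bash
python3 -c "
from h import *
show(); down((470,55,9),81.5)"
```

```text
t 50.4 tcp [473.4  53.3  31.6] xaxis yaw 81.1 z [ 0.005 -0.002 -1.   ] q [ 0.11  0.38 -0.37  0.81 -0.    1.84] F [-0.3 -0.2  0. ] w 16.9
delta tool [ 1.2 -3.8 22.6] rot [ 0.3  0.1 -0.4]
```

Request:
jog_arm(
  deltas=[
    [[1,-3,6,0.3,0,0,0],[0,0,6,0,0,0,0],[0,0,5,0,0,0,0],[0,0,3,0,0,0,0],[0,0,0,0,0,0,0]],
  ],
)

```text
clock: 50.9
eef_pos: [0.4721, 0.0551, 0.0116]
tool_rot: [0.76, 0.65, 0.001, 0.001]
ft_force: [0.3, -0.5, -1.1]
grip_width: 0.0166
```

Request:
jog_arm(
  deltas=[
    [[0,0,1.5,0,0,0,0],[0,0,1,0,0,0,0],[0,0,0,0,0,0,26],[0,0,0,0,0,0,26],[0,0,0,0,0,0,26]],
  ],
)

```text
clock: 51.4
eef_pos: [0.473, 0.0552, 0.0096]
tool_rot: [0.76, 0.65, 0.002, 0.002]
ft_force: [0.8, 0.5, 1.3]
grip_width: 0.0262
```

Request:
jog_arm(
  deltas=[
    [[0,0,-15,0,0,0,26],[0,0,-30,0,0,0,26],[0,0,-45,0,0,0,26],[-40,0,-45,0,0,0,26],[-40,0,-10,0,0,0,26]],
  ],
)

```text
clock: 51.9
eef_pos: [0.4606, -0.0157, 0.1506]
tool_rot: [0.757, 0.653, -0.0, 0.001]
ft_force: [1.1, -0.1, -0.2]
grip_width: 0.0262
```

```bash
python3 - <<'E'
from h import *
st()
look((("wheel_key",.02),("key_bin",.046)),"w21")
for n,z in(("slide_box",.028),("stapler",.038),("marker_black",.016),("wheel_key",.02),("reagent_bottle",.068),("round_tin",.026)):
    for c in("top","scene"):
        camera(c)
        for m in masks_of(n,c)[:1]: r=rect(cam(c),m["pixels"],z); print(n,c,round(m["conf"],2),np.round(r[0]),np.round(r[1]),round(r[2]))
a=cv2.imread("pics/w21.png");b=camera("top")[100:330,110:480,::-1]
b=cv2.resize(b,None,fx=1.2,fy=1.2); a=cv2.resize(a,None,fx=.6,fy=.6)
im=np.zeros((b.shape[0],a.shape[1]+b.shape[1],3),np.uint8);im[:a.shape[0],:a.shape[1]]=a;im[:,a.shape[1]:]=b;cv2.imwrite("pics/fin.png",im)
E
```

```text
t 51.9 tcp [460.6 -15.7 150.6] xaxis yaw 81.5 z [ 0.001 -0.001 -1.   ] q [-0.03  0.22 -0.24  1.11 -0.    1.69] F [ 1.1 -0.1 -0.2] w 26.2
tooth scene -17.0 2.47 top (np.float64(-17.7), np.float64(4.59))
tip depth,y,z [-124.6  302.    65.6]
t 52.0 tcp [459.2 -18.9 149.2] xaxis yaw 81.1 z [-0.002 -0.002 -1.   ] q [-0.04  0.22 -0.25  1.11 -0.    1.69] F [-0.2  0.6 -0.7] w 25.9
wheel_key 0.57 [279.  94.] [476.2  80.4] [109.5  18.8] 81.1 at-> [474.6  69.   20. ]
key_bin 0.85 [270.  99.] [468.2  53.6] [153.  176.4] 81.7 at-> [467.8  66.4  46. ]
slide_box top 0.94 [ 433. -223.] [71. 99.] 88
slide_box scene 0.81 [ 430. -215.] [ 90. 107.] 88
stapler top 0.75 [ 426. -306.] [29. 98.] 87
stapler scene 0.95 [ 422. -295.] [ 54. 107.] 88
marker_black top 0.63 [ 426. -379.] [134.  10.] 5
marker_black scene 0.51 [ 425. -375.] [137.  20.] 4
reagent_bottle top 0.5 [645.  33.] [35. 29.] 46
reagent_bottle scene 0.48 [628.  61.] [28. 56.] 35
round_tin top 0.75 [ 575. -516.] [58. 61.] 46
round_tin scene 0.73 [ 567. -507.] [54. 87.] 15
```

View pics/fin.png

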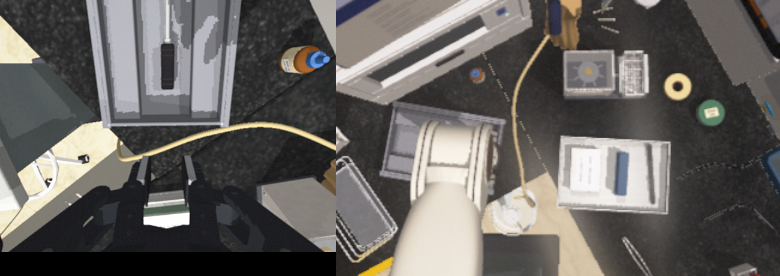

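```bash
python3 -c "
from workcell import *
print(job_done())"
```

```text
the job is handed in; nothing more can be done
None
```

The job is done and handed in at about 52 s, within the 208 s limit. I moved the black marker, the stapler and the slide box from the bin to the tray. Then I lifted the key out, tightened the clamp to its stop and laid the key back in the well. The red marker was not there at the start.

- **Clamp:** I advanced the star wheel over five strokes, about 3.15 rad in all, which falls inside the expected 2.4 to 3.6 rad. It then turned no further, and the force rose from about 2.5 N to 6.5–8 N over four small pushes, so I stopped there.
- **Final positions:** The last pictures show the key lying along the well with its tip towards the bin's +y and the three loose things in the tray. The bottle and tin are where they were. The tape roll looks undisturbed in the picture, but I did not measure it.
- **Wheel readings at the end:** After I drew the key out, the top camera's wheel reading did not change. The scene camera's moved by about 4°, which I took as measuring error rather than the wheel turning back.
- **Along the way:**
  - The stapler was knocked aside while I was carrying the marker, so I found it again and gripped it twice.
  - My first try at gripping the key landed on the bin's ledge, lightly on the force readings I have (9 N at most). I redid it with the fingers opened less.

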